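# Thread spacer, washer and bushing onto the leaning bolt of an assembly fixture

### The job

Build up the pivot stack on the bolt of the blue angled fixture: thread on the silvery spacer first, then the black washer, then the brass bushing with its flange down. Push each part fully home against the one below and let go of them all; leave the flux bottle, the camera back and the tape roll where they are.

Things in the scene. Friction and masses are not known exactly. Their poses are not given: they have to be found in the camera images.
- fixture: the fixture: an aluminium base plate 96 x 74 x 10 mm, screwed down, with a tilted blue clamp block (face 40 x 44 mm) whose face looks 30 degrees from vertical, to the fixture's -x; a steel bolt stands out of that face on a round steel collar, 25 mm diameter, 12 mm high. Origin under the plate, 6 mm off its middle; its z is up, its y level along the block's 44 mm width
- seat (a point): on the nominal bolt axis, level with the collar's top, where the first part comes to rest; 62 mm above the bench. z: nominal bolt axis, out of the block to the bolt's tip, 30 degrees from vertical; y: level; x: up the slope of the block's face. The bare bolt above is 12 mm in diameter, 54 mm long; only its last 1.5 mm is chamfered, to 10.5 mm
- tip (a point): where the bolt's tip would be if it stood true: 54 mm from the seat along its z, same axes. But bolt and collar are stuck askew, up to 3.2 degrees about x and about y, pivoting 12 mm below the seat: the real tip lies up to 3.7 mm off this point along x and along y, differently each time. This pose does not show it and light pushes do not move it: find the tip by touch or sight
- trays (a point): top of the two fixed tray stacks full of circuit boards that stand between the robot and the parts, a block 0.30 m in x and 0.44 m in y, 0.235 m tall; this point is its centre and does not move. Carry everything over or round it
- spacer_mid (a point): centre (half-way up, on the axis) of the spacer, a silvery aluminium tube: outside diameter 36 mm, bore 14.5 mm, height 16 mm, standing on the bench; z is its axis. Threaded home, its centre is 8 mm above the seat along the bolt
- washer_mid (a point): centre (half-way up, on the axis) of the thick black plastic washer: outside diameter 42 mm, bore 15 mm, thickness 7 mm, lying flat on the bench; z is its axis. Home on the spacer, its centre is 19.5 mm above the seat along the bolt
- bushing_mid (a point): centre (half-way up, on the axis) of the flanged brass bushing, 18 mm high, bore 14.5 mm: a flange of 38 mm diameter and 5 mm thickness at its foot and a sleeve of 29 mm diameter and 13 mm height above it, standing flange down on the bench; z is its axis, to the sleeve end. Home on the washer, its centre is 32 mm above the seat along the bolt
- spacer: the spacer, origin at the centre of its lower end, 8 mm under its point
- washer: the washer, origin at the centre of its underside, 3.5 mm under its point
- bushing: the bushing, origin at the centre of the flange's underside, 9 mm under its point
- flux: bystander: white dispensing bottle with a red needle cap, 44 mm diameter, 140 mm tall, origin at the centre of its foot
- camera: bystander: white moulded camera back with a circuit board and wires on it, about 98 x 79 mm, 45 mm tall, origin under its middle
- tape: bystander: roll of brown kraft tape lying flat, 90 mm diameter, 24 mm tall, origin at the centre of its underside

How it is judged:
By the outcome, as a careful person would: the job done as asked, in the order asked, and still so for the second after the job is handed in, with the robot touching nothing.
It also fails if it takes over 72 s, if anything falls off the work surface, if the arm or the gripper's body presses on something with over 40 N, if the wrist force passes 120 N, or if a joint passes its speed limit or range.

### The arm

A 6-joint arm with a two-finger parallel gripper is mounted at the origin on the work surface; the furniture and walls round the work are solid. World frame = base frame: x ahead of the robot, y to its left, z up, the work surface at z = 0. Lengths are in m, angles in rad, forces in N, time in s.
With the tool pointing down it reaches from about 0.35 to 0.875 m from the base axis. Payload 15.5 kg.
Tool frame: the origin (TCP) lies midway between the tips of the shut fingers; the grasp point (between the pads) lies 19 mm behind it; z points along the fingers, y is the direction in which the jaws open and shut (so a half turn about z gives the same grasp; the last joint's range is limited). The gripper opens to 85 mm and grips with 20 to 120 N. Pads are 22 mm wide; open, the fingers measure 114 mm over their backs; the gripper's body (76 mm by 85 mm) begins 54 mm behind the grasp point. The pads swing forward as they close: fully open they stand 13 mm farther back than shut.
Start: joints at [1.054, 0.494, 1.345, -0, 1.302, -0.096], TCP at [0.256, 0.57, 0.231] pointing down, gripper open.
Joint ranges: [-2.91, 2.91], [-0.82, 2.16], [0.22, 2.67], [-1.22, 4.37], [0.12, 2.79], [-3.08, 3.08]. Speed limits (rad/s): [1.89, 1.89, 2.57, 3.01, 3.01, 3.01].

### API

Orientations are given as [roll, pitch, yaw] about the fixed x, y, z axes, in that order (R = Rz(yaw) Ry(pitch) Rx(roll)).
In Python, from station import state, grab_frame, hand_in, silhouettes gives the robot as it stands.
- The arm moves only by the tool move_arm, never from a script. Its argument "series" is a list of rows, each an object with "twist": the turn, a rotation vector about the tool's x, y, z as a fraction of full scale, a list of three; "xyz": the shift along the tool's x, y, z as a fraction of full scale, a list of three; "jaw": the closure, from 0 (fully open) to 1 (shut). A call has 1 to 10 rows; each row is the pose to reach, as a shift and turn from the pose commanded when the call began, along the tool's axes at that moment; what a row does not reach only later rows make up. Full scale, the value 1, is 0.3 m for a shift and 0.5 rad for a turn. A row lasts 1/12 s, in which the tool goes at most 41.7 mm and 7.16 degrees, less where a joint would pass 70% of its speed; a pose out of reach is approached as far as the arm can. A call with a number of a shift or a turn outside -1 to 1 is refused whole. A call with a gripper value outside its range is refused whole. The fingers move at their own pace and stop on an object; "force" is the grip in N (left out, the last holds). Time passes only in rows, so rows that repeat a pose let the fingers close. It gives the time, the measured TCP pose, the force and the opening at its end, in the units of the state.
- state(): the state, without advancing time (a new reading comes with each control period).
- grab_frame(name): name is "scene" or "side" or "wrist"; returns a dict with "img" (400x640x3 uint8, red, green, blue), "range_z" (400x640 float32, m along the optical axis (not along the pixel's ray), 0 where there is no reading), "K" (3x3 intrinsics, pixels), "k1" (the pictures are not rectified: a ray, as slopes to the right and down, at radius r is drawn at 1 + k1 r^2 times it, then the intrinsics apply), "view" (4x4, takes a point from world to camera coordinates); the wrist camera has in their place "mount" (4x4, takes a point from camera to tool coordinates, whose origin is the TCP and whose axes are the flange's). Camera axes: x right, y up, looking along -z (the intrinsics and any distortion apply to the point x, -y, -z); pixel columns grow to the right and rows downward; lengths in m; the calibration is good to about 2 mm. A picture is of the moment at which its call begins: read the wrist's pose just before it.
- hand_in(): hands the job in, once; it reports no verdict.
Trained networks look in a picture, given as the dict that the camera call returned (one of the last four; its "shot" number tells which), for a name from the list of things; names that differ only in an ending like _2 or _b are one class to them, and where a whole thing is asked for, a point or a joint stands for the part that bears it (a point fixed in the world has none). Each returns a list of dicts, best first, with "p" (0 to 1); they miss things now and then, are a little off and sometimes report something else, mostly with a low value. They report only what shows in the picture. A call takes as long as a camera call.
- silhouettes(picture, target): "mask" (400x640 bool, what is visible of it) and "at" ([column, row] in pixels, amid what is visible of it).
The state is a dict: "clock": time; "q": joint angles; "joint_vel": joint speeds; "effort": joint torques, N m; "position": TCP position; "eef_rot": TCP orientation; "contact_force": force on the tool from outside, world axes, zero at the start; "wrist_torque": the same for the moment, N m; "width": finger opening in m.
Only numpy, scipy, OpenCV 4.12 (cv2) and the standard library are available. Lean on these libraries where they do the work, as an engineer would, in place of code of your own. Each camera call takes 0.05 s, during which the arm holds its last target. There are 200 camera calls.

## Working session

There is one attempt and no reset: what is moved stays moved. The work goes in short steps, Python scripts to look and compute and a tool call to move; the robot and the scene stay as the last step left them, time stands still between calls to the robot, and variables do not carry over. Pictures are saved under pics/ and viewed, about 8 in all and at most 12, crops included, and the job is handed in when it is done.

Besides the shell and the picture viewer there is one more tool, called as name(argument=value, ...) on one line, values as JSON. move_arm: Moves the arm, as the interface text tells. Shift numbers are shares of 0.3 m and turn numbers shares of 0.5 rad, none past 1 either way. Its arguments: {"type":"object","properties":{"series":{"type":"array"},"force":{"type":"number"}},"required":["series"]}

```bash
mkdir -p pics; ls
cat > h.py <<'E'
import numpy as np, cv2
from scipy.spatial.transform import Rotation as R
from station import state, grab_frame, hand_in, silhouettes
def tool():
    s=state(); T=np.eye(4); T[:3,:3]=R.from_euler('xyz',s['eef_rot']).as_matrix(); T[:3,3]=s['position']; return T
def c2w(f,T=None):
    return np.linalg.inv(f['view']) if 'view' in f and f['view'] is not None else T@f['mount']
def cloud(f,M,mask=None):
    K=f['K']; z=f['range_z']; v,u=np.nonzero((z>0)&(mask if mask is not None else True))
    x=(u-K[0,2])/K[0,0]; y=(v-K[1,2])/K[1,1]
    rd=np.hypot(x,y); r=rd.copy()
    for _ in range(8): r=rd/(1+f['k1']*r*r)
    s=np.where(rd>0,r/np.maximum(rd,1e-9),1); d=z[v,u]
    P=np.c_[x*s*d,-y*s*d,-d,np.ones(len(d))]
    return (M@P.T).T[:,:3],u,v
def proj(f,M,P):
    p=np.c_[np.atleast_2d(P),np.ones(len(np.atleast_2d(P)))]@np.linalg.inv(M).T
    x=p[:,0]/-p[:,2]; y=-p[:,1]/-p[:,2]; g=1+f['k1']*(x*x+y*y); K=f['K']
    return np.c_[x*g*K[0,0]+K[0,2],y*g*K[1,1]+K[1,2]]
def save(img,name): cv2.imwrite('pics/'+name,cv2.cvtColor(img,cv2.COLOR_RGB2BGR))
E
python3 - <<'E'
from h import *
s=state();print(s)
names=['fixture','spacer','washer','bushing','flux','camera','tape']
ims=[]
for c in ['scene','side','wrist']:
    T=tool();f=grab_frame(c);M=c2w(f,T);ims.append(f['img'])
    print(c,f['K'].round(1).tolist(),f['k1'],'cam',M[:3,3].round(3))
    for n in names:
        for o in silhouettes(f,n)[:2]:
            P,u,v=cloud(f,M,o['mask'])
            if len(P)>5: print(n,round(o['p'],2),np.round(o['at']),len(P),'min',np.percentile(P,2,axis=0).round(3),'max',np.percentile(P,98,axis=0).round(3))
save(np.vstack([cv2.resize(i,(480,300)) for i in ims[:2]]),'a.png')
save(ims[2],'w.png')
E
```

```text
pics
{'clock': 0.0, 'q': array([ 1.05349232e+00,  4.94183882e-01,  1.34613394e+00,  1.41392293e-05,
        1.30251181e+00, -9.55144879e-02]), 'joint_vel': array([-4.89755489e-04,  1.12922922e-03,  3.97651732e-04,  3.50175217e-04,
        5.33710982e-05,  4.09496191e-05]), 'effort': array([-3.70909605e-03, -8.82150507e+01, -3.83865345e+01, -3.25328592e-04,
        1.00450334e-02,  8.41588235e-05]), 'position': array([0.25569096, 0.56990445, 0.23069887]), 'eef_rot': array([-3.14036261e+00, -1.31536475e-04,  2.71979930e+00]), 'contact_force': array([-1.03045194, -0.92203795,  0.15912592]), 'wrist_torque': array([ 0.0128954 ,  0.01594976, -0.05046873]), 'width': 0.08538875609733415}
scene [[489.8, 0.0, 323.9], [0.0, 489.8, 205.7], [0.0, 0.0, 1.0]] 0.013365542604578805 cam [ 0.145 -0.46   1.194]
fixture 0.77 [276. 194.] 204 min [0.505 0.334 0.006] max [0.559 0.387 0.11 ]
washer 0.43 [358. 221.] 135 min [0.669 0.142 0.002] max [0.708 0.18  0.014]
bushing 0.55 [373. 256.] 113 min [ 0.637  0.02  -0.   ] max [0.663 0.048 0.022]
flux 0.71 [436. 245.] 384 min [ 0.776 -0.067  0.009] max [ 0.809
[... 565 characters left out ...]
97  0.002] max [ 0.658 -0.067  0.017]
washer 0.54 [354. 259.] 89 min [ 0.673  0.141 -0.   ] max [0.708 0.176 0.008]
bushing 0.51 [345. 281.] 169 min [ 0.639  0.016 -0.   ] max [0.672 0.047 0.019]
flux 0.85 [412. 289.] 875 min [ 0.777 -0.067  0.003] max [ 0.818 -0.04   0.121]
camera 0.86 [399. 266.] 453 min [ 0.765 -0.038  0.002] max [0.829 0.16  0.076]
camera 0.65 [342. 314.] 230 min [ 0.625 -0.097  0.   ] max [ 0.658 -0.065  0.017]
tape 0.8 [353. 234.] 483 min [ 0.665  0.254 -0.002] max [0.745 0.338 0.023]
tape 0.39 [357. 260.] 122 min [ 0.671  0.141 -0.003] max [0.71  0.193 0.008]
wrist [[347.8, 0.0, 321.5], [0.0, 347.8, 199.1], [0.0, 0.0, 1.0]] -0.06707456328754957 cam [0.196 0.598 0.374]
```

View pics/a.png

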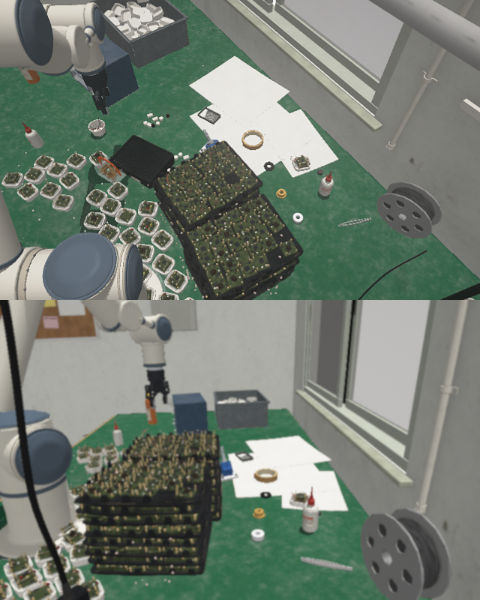

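Run:
```python
from h import *
for c in ['scene','side']:
    f=grab_frame(c);M=c2w(f);P,u,v=cloud(f,M)
    k=(P[:,0]>.44)&(P[:,0]<.66)&(P[:,1]>.25)&(P[:,1]<.45)&(P[:,2]>.004)&(P[:,2]<.2)
    np.savez(c+'.npz',P=P[k],C=f['img'][v[k],u[k]])
    print(c,k.sum(),P[k].min(0).round(3),P[k].max(0).round(3),[(h,P[k][(abs(P[k][:,2]-h)<.006)].mean(0).round(3).tolist()) for h in (.01,.03,.05,.07,.09,.105)])
    a,b=((255,175),(320,215)) if c=='scene' else ((270,195),(340,250))
    save(cv2.resize(f['img'][a[1]-20:b[1]+20,a[0]-10:b[0]+10],None,fx=6,fy=6,interpolation=cv2.INTER_CUBIC),'fx_%s.png'%c)
a=cv2.imread('pics/fx_scene.png');b=cv2.imread('pics/fx_side.png');h=max(a.shape[0],b.shape[0]);
cv2.imwrite('pics/fx.png',np.hstack([cv2.copyMakeBorder(x,0,h-x.shape[0],0,0,0) for x in (a,b)]));print(h,a.shape,b.shape)
```

```text
scene 531 [0.44  0.253 0.004] [0.66  0.45  0.115] [(0.01, [0.58, 0.377, 0.007]), (0.03, [0.568, 0.335, 0.029]), (0.05, [0.528, 0.35, 0.05]), (0.07, [0.541, 0.352, 0.069]), (0.09, [0.536, 0.369, 0.09]), (0.105, [0.533, 0.376, 0.104])]
side 492 [0.527 0.282 0.004] [0.66  0.379 0.108] [(0.01, [0.564, 0.31, 0.009]), (0.03, [0.554, 0.314, 0.03]), (0.05, [0.549, 0.332, 0.05]), (0.07, [0.542, 0.357, 0.069]), (0.09, [0.538, 0.368, 0.09]), (0.105, [0.535, 0.376, 0.104])]
570 (480, 510, 3) (570, 540, 3)
```

The overview shows the trays in the middle. Beyond them are the fixture (blue, ~(210,147) in the scene panel), the tape, and the washer, bushing and spacer in a line from (268,166) to (297,217). I need a wrist view of the fixture.

```bash
cat >> h.py <<'E'
def tgt(p,Rm,T=None):
    T=tool() if T is None else T
    d=T[:3,:3].T@(np.array(p)-T[:3,3])/.3; w=R.from_matrix(T[:3,:3].T@Rm).as_rotvec()/.5
    print('xyz',d.round(4).tolist(),'twist',w.round(4).tolist()); 
    N=np.eye(4);N[:3,:3]=Rm;N[:3,3]=p; return N
def down(yaw): # tool z down, tool y at angle yaw (mod pi) handled by caller
    return R.from_euler('xyz',[np.pi,0,yaw]).as_matrix()
E
python3 - <<'E'
from h import *
T=tool();print(T.round(3));f=grab_frame('wrist');print(f['mount'].round(4).tolist())
f=grab_frame('scene');P,u,v=cloud(f,c2w(f))
k=(abs(P[:,2]-.235)<.02)&(P[:,0]>.2)&(P[:,0]<.9)&(P[:,1]>-.4)&(P[:,1]<.5)
print(np.percentile(P[k],[1,3,50,97,99],axis=0).round(3))
# fixture blue
for c in ['scene','side']:
    d=np.load(c+'.npz');P=d['P'];C=d['C'].astype(int)
    b=(C[:,2]>C[:,0]+40)&(C[:,2]>C[:,1]+15);print(c,b.sum(),P[b].mean(0).round(4), P[b].min(0).round(3),P[b].max(0).round(3))
# camera over (0.56,.36): 
Rm=down(2.72)
N=tgt([.56,.40,.33],Rm)
print((N@f['mount'] if 'mount' in f else 0))
E
```

```text
[[-0.912  0.409  0.     0.256]
 [ 0.409  0.912  0.     0.57 ]
 [ 0.     0.    -1.     0.231]
 [ 0.     0.     0.     1.   ]]
[[-0.0018, 0.9656, 0.26, 0.0665], [1.0, 0.0017, 0.0007, 0.001], [0.0002, 0.26, -0.9656, -0.1431], [0.0, 0.0, 0.0, 1.0]]
[[ 0.243 -0.222  0.215]
 [ 0.253 -0.211  0.216]
 [ 0.368 -0.041  0.222]
 [ 0.509  0.197  0.232]
 [ 0.521  0.209  0.236]]
scene 44 [0.5388 0.3413 0.0571] [0.52  0.33  0.045] [0.567 0.356 0.065]
side 242 [0.552  0.3224 0.0382] [0.53  0.301 0.012] [0.574 0.348 0.06 ]
xyz [-1.1572, -0.1026, -0.3291] twist [-0.0001, -0.0001, -0.0004]
0
```

View pics/fx.png

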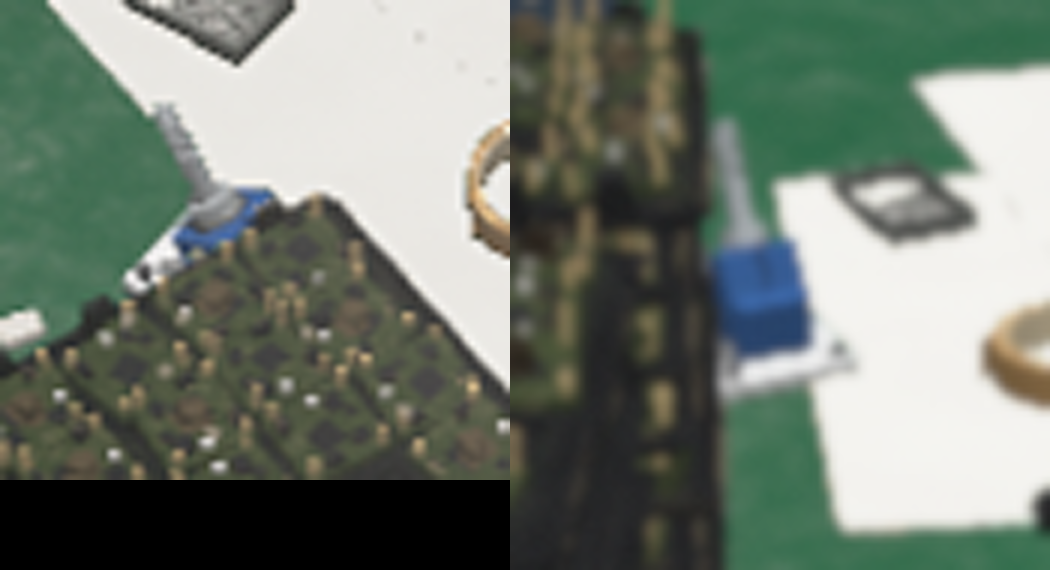

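The crop shows the bolt on its collar leaning towards +y and slightly -x, with the base near (0.54,0.35,0.06). Next, the wrist camera goes over it.

move_arm(series=[{"xyz": [-1, -0.22, -0.1], "twist": [0, 0, 0], "jaw": 0}, {"xyz": [-1, -0.22, -0.1], "twist": [0, 0, 0], "jaw": 0}, {"xyz": [-1, -0.22, -0.1], "twist": [0, 0, 0], "jaw": 0}, {"xyz": [-1, -0.22, -0.1], "twist": [0, 0, 0], "jaw": 0}, {"xyz": [-1, -0.22, -0.1], "twist": [0, 0, 0], "jaw": 0}, {"xyz": [-1, -0.22, -0.1], "twist": [0, 0, 0], "jaw": 0}, {"xyz": [-1, -0.22, -0.1], "twist": [0, 0, 0], "jaw": 0}, {"xyz": [-1, -0.22, -0.1], "twist": [0, 0, 0], "jaw": 0}, {"xyz": [-1, -0.22, -0.1], "twist": [0, 0, 0], "jaw": 0}, {"xyz": [-1, -0.22, -0.1], "twist": [0, 0, 0], "jaw": 0}])

```text
clock: 2.23
position: [0.5033, 0.3865, 0.2612]
eef_rot: [3.142, -0.0, 2.718]
contact_force: [-1.8, 0.1, -0.3]
width: 0.0852
```

move_arm(series=[{"xyz": [-0.15, -0.03, 0], "twist": [0, 0, 0], "jaw": 0}, {"xyz": [-0.15, -0.03, 0], "twist": [0, 0, 0], "jaw": 0}, {"xyz": [-0.15, -0.03, 0], "twist": [0, 0, 0], "jaw": 0}, {"xyz": [-0.15, -0.03, 0], "twist": [0, 0, 0], "jaw": 0}])

```text
clock: 2.57
position: [0.539, 0.3612, 0.2611]
eef_rot: [-3.141, -0.001, 2.72]
contact_force: [0.2, 0.8, -0.9]
width: 0.0853
```

Run:
```python
from h import *
T=tool();print(T[:3,3].round(4),state()['clock'],np.abs(state()['joint_vel']).max().round(4));f=grab_frame('wrist');M=T@f['mount'];P,u,v=cloud(f,M)
np.savez('w1.npz',T=T,M=M,P=P,u=u,v=v,img=f['img'],rz=f['range_z'],K=f['K'],k1=f['k1'])
save(f['img'],'w1.png')
for o in silhouettes(f,'fixture')[:2]:
    q,_,_=cloud(f,M,o['mask']);print(o['p'],o['at'],len(q),q.min(0).round(3),q.max(0).round(3))
k=(P[:,0]>.48)&(P[:,0]<.6)&(P[:,1]>.3)&(P[:,1]<.44)&(P[:,2]>.07)&(P[:,2]<.125)
for h in np.arange(.06,.12,.008):
    s=k&(abs(P[:,2]-h)<.004)
    if s.sum(): print(h.round(3),s.sum(),P[s].mean(0).round(4),P[s].min(0).round(3),P[s].max(0).round(3))
```

```text
[0.539  0.3612 0.2611] 2.5667 0.014
0.068 15 [0.5403 0.359  0.0709] [0.534 0.357 0.07 ] [0.545 0.361 0.072]
0.076 42 [0.5384 0.3619 0.0764] [0.533 0.358 0.072] [0.544 0.367 0.08 ]
0.084 51 [0.5371 0.3663 0.0846] [0.531 0.363 0.08 ] [0.543 0.372 0.088]
0.092 49 [0.5358 0.3702 0.0924] [0.53  0.367 0.088] [0.542 0.374 0.096]
0.1 53 [0.5345 0.3742 0.1002] [0.528 0.371 0.096] [0.54  0.38  0.104]
0.108 153 [0.5329 0.3823 0.1094] [0.527 0.375 0.104] [0.54  0.389 0.112]
0.116 26 [0.533  0.3815 0.1125] [0.528 0.38  0.112] [0.537 0.385 0.114]
```

View pics/w1.png

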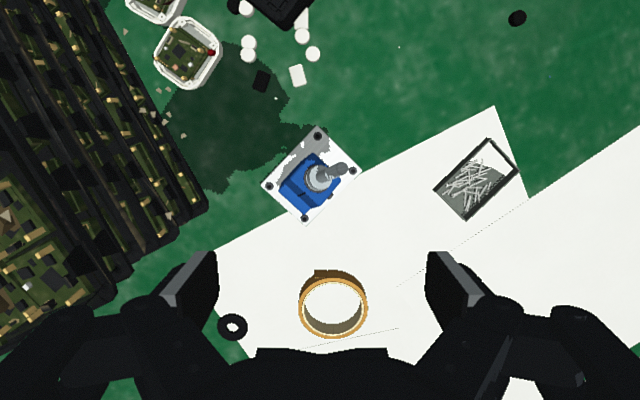

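The wrist view shows the fixture at about (312,185) with the bolt tip at (350,168), the washer at (232,326) and the tape at (333,305). I'll fit the bolt cylinder from depth.

```bash
cat >> h.py <<'E'
from scipy.optimize import least_squares
def fitbolt(P,cam,a0=np.array([-.19,.46,.87]),tip0=np.array([.533,.381,.111]),r=.006,verb=True):
    a0=a0/np.linalg.norm(a0);b=tip0.copy()
    e1=np.cross(a0,[0,0,1.]);e1/=np.linalg.norm(e1);e2=np.cross(a0,e1)
    def un(x): 
        a=a0+x[2]*e1+x[3]*e2;a/=np.linalg.norm(a);return tip0+x[0]*e1+x[1]*e2,a
    x=np.zeros(4)
    for it in range(6):
        p,a=un(x);h=(P-p)@a;d=np.linalg.norm(P-p-np.outer(h,a),axis=1)
        k=(h<-.004)&(h>-.045)&(d<.009 if it>1 else d<.012);Q=P[k]
        def res(x):
            p,a=un(x);h=(Q-p)@a;return np.linalg.norm(Q-p-np.outer(h,a),axis=1)-r
        s=least_squares(res,x,loss='soft_l1',f_scale=.0005);x=s.x
    p,a=un(x);h=(P-p)@a;d=np.linalg.norm(P-p-np.outer(h,a),axis=1)
    t=(d<.0045)&(h>-.006)&(h<.008)
    ht=np.median(h[t]); 
    if verb: print('bolt n',k.sum(),'rms mm',(1e3*np.sqrt(np.mean(res(x)**2))).round(2),'ntop',t.sum(),'tip',(p+ht*a).round(4),'a',a.round(4),'tilt',np.degrees(np.arccos(a[2])).round(2))
    return p+ht*a,a
E
python3 - <<'E'
from h import *
d=np.load('w1.npz');P=d['P'];p,a=fitbolt(P,d['M'][:3,3])
# top disc direct
t=(np.linalg.norm(P-p,axis=1)<.007)&(abs((P-p)@a)<.0015);Q=P[t];print(t.sum(),'disc centre',Q.mean(0).round(4))
# plate: find z~.01 points region ->yaw
k=(abs(P[:,2]-.010)<.002)&(np.hypot(P[:,0]-.55,P[:,1]-.33)<.09);q=P[k]
print(k.sum(),cv2.minAreaRect((q[:,:2]*1000).astype(np.float32)))
# tool orientation: z=-a, tool x near camera choice: two options
zt=-a
for s in (0,):
    xt=np.array([-.912,.409,0]);xt-=xt@zt*zt;xt/=np.linalg.norm(xt);Rm=np.c_[xt,np.cross(zt,xt),zt]
    w=R.from_matrix(tool()[:3,:3].T@Rm).as_rotvec();print('turn',w)
    tgt(p+.14*a,Rm)
E
```

```text
bolt n 223 rms mm 0.25 ntop 79 tip [0.5327 0.3849 0.1105] a [-0.1553  0.4562  0.8762] tilt 28.81
119 disc centre [0.5325 0.384  0.1107]
2429 ((547.012939453125, 344.505126953125), (74.20234680175781, 96.25772857666016), 21.438201904296875)
turn [ 0.37908874 -0.33080195 -0.0628452 ]
xyz [0.2029, 0.2279, 0.0937] twist [0.7582, -0.6616, -0.1257]
```

Run:
```python
from h import *
T=tool();print(state()['q'].round(3))
N1=tgt([.64,.12,.29],down(2.30),T)
N2=tgt([.645,-.085,.17],down(1.899),N1)
d=np.load('w1.npz');P=d['P'];k=(np.hypot(P[:,0]-.69,P[:,1]-.16)<.05)&(P[:,2]>.004)&(P[:,2]<.02);q=P[k];print('washer w1',k.sum(),q.mean(0).round(4),cv2.minEnclosingCircle((q[:,:2]*1000).astype(np.float32)))
```

```text
[ 0.499  0.504  1.241  0.     1.397 -0.651]
xyz [-0.637, -0.5971, -0.0961] twist [-0.0006, -0.001, 0.8421]
xyz [-0.5207, -0.4429, 0.4] twist [0.0, -0.0, 0.802]
washer w1 638 [0.6855 0.1651 0.0072] ((688.5465698242188, 168.9093017578125), 47.51431655883789)
```

move_arm(series=[{"xyz": [-0.637, -0.597, -0.096], "twist": [0, 0, 0.842], "jaw": 0}, {"xyz": [-0.637, -0.597, -0.096], "twist": [0, 0, 0.842], "jaw": 0}, {"xyz": [-0.637, -0.597, -0.096], "twist": [0, 0, 0.842], "jaw": 0}, {"xyz": [-0.637, -0.597, -0.096], "twist": [0, 0, 0.842], "jaw": 0}, {"xyz": [-0.637, -0.597, -0.096], "twist": [0, 0, 0.842], "jaw": 0}, {"xyz": [-0.637, -0.597, -0.096], "twist": [0, 0, 0.842], "jaw": 0}, {"xyz": [-0.637, -0.597, -0.096], "twist": [0, 0, 0.842], "jaw": 0}, {"xyz": [-0.637, -0.597, -0.096], "twist": [0, 0, 0.842], "jaw": 0}])

```text
clock: 3.33
position: [0.6418, 0.1166, 0.2904]
eef_rot: [3.141, 0.001, 2.296]
contact_force: [0.1, -0.5, -0.4]
width: 0.085
```

move_arm(series=[{"xyz": [-0.52, -0.443, 0.4], "twist": [0, 0, 0.802], "jaw": 0}, {"xyz": [-0.52, -0.443, 0.4], "twist": [0, 0, 0.802], "jaw": 0}, {"xyz": [-0.52, -0.443, 0.4], "twist": [0, 0, 0.802], "jaw": 0}, {"xyz": [-0.52, -0.443, 0.4], "twist": [0, 0, 0.802], "jaw": 0}, {"xyz": [-0.52, -0.443, 0.4], "twist": [0, 0, 0.802], "jaw": 0}, {"xyz": [-0.52, -0.443, 0.4], "twist": [0, 0, 0.802], "jaw": 0}, {"xyz": [-0.52, -0.443, 0.4], "twist": [0, 0, 0.802], "jaw": 0}, {"xyz": [-0.52, -0.443, 0.4], "twist": [0, 0, 0.802], "jaw": 0}, {"xyz": [-0.52, -0.443, 0.4], "twist": [0, 0, 0.802], "jaw": 0}])

```text
clock: 4.08
position: [0.6457, -0.0842, 0.1705]
eef_rot: [3.141, -0.0, 1.899]
contact_force: [0.5, 1.2, 0.3]
width: 0.0854
```

```bash
cat >> h.py <<'E'
def topring(P,xy,zlo,zhi,rad=.035,cam=None):
    """centre of top annulus: points near top height, fit circle of outer rim"""
    k=(np.hypot(P[:,0]-xy[0],P[:,1]-xy[1])<rad)&(P[:,2]>zlo)&(P[:,2]<zhi);q=P[k]
    c,r=cv2.minEnclosingCircle((q[:,:2]*1000).astype(np.float32))
    return np.array(c)/1e3,r,k.sum(),np.median(q[:,2])
E
python3 - <<'E'
from h import *
T=tool();print(T[:3,3].round(4),state()['clock'],state()['q'].round(2));f=grab_frame('wrist');M=T@f['mount'];P,u,v=cloud(f,M)
np.savez('w2.npz',T=T,M=M,P=P,u=u,v=v,img=f['img'],rz=f['range_z'],K=f['K'],k1=f['k1'])
save(f['img'],'w2.png')
b=(abs(P[:,2])<.01)&(np.hypot(P[:,0]-.64,P[:,1]+.08)<.06);print('bench z',np.median(P[b&(P[:,2]<.005)][:,2]))
for n in ['spacer','bushing']:
    for o in silhouettes(f,n)[:2]:
        q,_,_=cloud(f,M,o['mask']);
        if len(q): print(n,o['p'],o['at'],len(q),q.min(0).round(3),q.max(0).round(3),np.median(q,0).round(4))
print(topring(P,(.642,-.082),.012,.022)); print(topring(P,(.654,.032),.014,.024))
E
```

```text
[ 0.6457 -0.0842  0.1705] 4.0833 [-0.22  0.59  1.35  0.    1.21 -0.55]
bench z 0.0006014499639547255
spacer 0.63 [314.4, 181.8] 1172 [ 0.623 -0.098 -0.   ] [ 0.658 -0.059  0.018] [ 0.6401 -0.0761  0.0163]
bushing 0.79 [371.6, 52.7] 1429 [0.635 0.019 0.   ] [0.673 0.056 0.021] [0.6532 0.0353 0.0168]
(array([ 0.64057269, -0.07668143]), 17.916284561157227, np.int64(1090), np.float64(0.016376902680023564))
(array([0.6540108 , 0.03718898]), 14.607762336730957, np.int64(802), np.float64(0.018155091154224173))
```

View pics/w2.png

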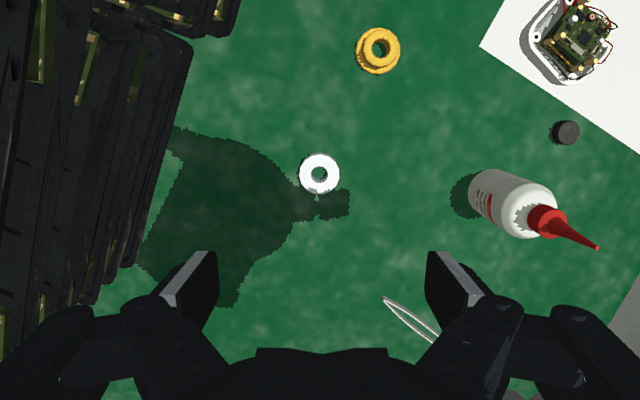

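The wrist view shows the spacer at (319,174), the bushing at (378,50) and the flux bottle clear on the right. The depth circle fits match the known radii, so I'm descending on the spacer.

Run:
```python
from h import *
tgt([.6406,-.0767,.0015],down(1.899))
```

```text
xyz [0.0299, -0.0092, 0.5647] twist [0.0022, 0.0009, 0.0013]
```

move_arm(series=[{"xyz": [0.03, -0.009, 0.4], "twist": [0, 0, 0], "jaw": 0.2}, {"xyz": [0.03, -0.009, 0.4], "twist": [0, 0, 0], "jaw": 0.2}, {"xyz": [0.03, -0.009, 0.4], "twist": [0, 0, 0], "jaw": 0.2}, {"xyz": [0.03, -0.009, 0.5], "twist": [0, 0, 0], "jaw": 0.2}, {"xyz": [0.03, -0.009, 0.565], "twist": [0, 0, 0], "jaw": 0.2}, {"xyz": [0.03, -0.009, 0.565], "twist": [0, 0, 0], "jaw": 0.2}, {"xyz": [0.03, -0.009, 0.565], "twist": [0, 0, 0], "jaw": 0.2}])

```text
clock: 4.82
position: [0.64, -0.0774, 0.0007]
eef_rot: [-3.141, -0.0, 1.899]
contact_force: [-0.1, -0.2, 0.8]
width: 0.0684
```

move_arm(series=[{"xyz": [0, 0, 0], "twist": [0, 0, 0], "jaw": 1}, {"xyz": [0, 0, 0], "twist": [0, 0, 0], "jaw": 1}, {"xyz": [0, 0, 0], "twist": [0, 0, 0], "jaw": 1}, {"xyz": [0, 0, 0], "twist": [0, 0, 0], "jaw": 1}, {"xyz": [0, 0, 0], "twist": [0, 0, 0], "jaw": 1}, {"xyz": [0, 0, 0], "twist": [0, 0, 0], "jaw": 1}, {"xyz": [0, 0, 0], "twist": [0, 0, 0], "jaw": 1}], force=50)

```text
clock: 5.4
position: [0.6413, -0.0784, 0.0029]
eef_rot: [3.139, 0.001, 1.898]
contact_force: [-3.2, 2.4, 13.9]
width: 0.0343
```

Run:
```python
from h import *
s=state();print(s['width'],s['clock'],s['contact_force'])
p=np.array([.5327,.3849,.1105]);a=np.array([-.1553,.4562,.8762]);zt=-a;xt=np.array([a[0],a[1],0]);xt-=xt@zt*zt;xt/=np.linalg.norm(xt);Rm=np.c_[xt,np.cross(zt,xt),zt]
T=tool()
N1=tgt([.6406,-.0767,.28],T[:3,:3],T)
N2=tgt([.62,.15,.29],down(1.899),N1)
N3=tgt(p+.06*a,Rm,N2)
tgt(p+.06*a+[0,0,.03],Rm,N2)
```

```text
0.03434426212946797 5.4 [-3.15718502  2.36976782 13.93943142]
xyz [0.0047, 0.0022, -0.9238] twist [0.0, 0.0, 0.0]
xyz [0.7376, 0.1778, -0.0339] twist [0.0057, 0.003, -0.0024]
xyz [0.9314, -0.0231, 0.4231] twist [0.0, -1.0057, 0.0002]
xyz [0.9314, -0.0231, 0.3231] twist [0.0, -1.0057, 0.0002]
```

move_arm(series=[{"xyz": [0, 0, -0.3], "twist": [0, 0, 0], "jaw": 1}, {"xyz": [0, 0, -0.6], "twist": [0, 0, 0], "jaw": 1}, {"xyz": [0, 0, -0.92], "twist": [0, 0, 0], "jaw": 1}, {"xyz": [0, 0, -0.92], "twist": [0, 0, 0], "jaw": 1}, {"xyz": [0, 0, -0.92], "twist": [0, 0, 0], "jaw": 1}, {"xyz": [0, 0, -0.92], "twist": [0, 0, 0], "jaw": 1}, {"xyz": [0, 0, -0.92], "twist": [0, 0, 0], "jaw": 1}, {"xyz": [0, 0, -0.92], "twist": [0, 0, 0], "jaw": 1}])

```text
clock: 6.07
position: [0.6424, -0.0788, 0.2847]
eef_rot: [3.132, 0.006, 1.898]
contact_force: [0.4, -0.6, 0.5]
width: 0.0342
```

move_arm(series=[{"xyz": [0.738, 0.178, -0.034], "twist": [0, 0, 0], "jaw": 1}, {"xyz": [0.738, 0.178, -0.034], "twist": [0, 0, 0], "jaw": 1}, {"xyz": [0.738, 0.178, -0.034], "twist": [0, 0, 0], "jaw": 1}, {"xyz": [0.738, 0.178, -0.034], "twist": [0, 0, 0], "jaw": 1}, {"xyz": [0.738, 0.178, -0.034], "twist": [0, 0, 0], "jaw": 1}, {"xyz": [0.738, 0.178, -0.034], "twist": [0, 0, 0], "jaw": 1}])

```text
clock: 6.57
position: [0.6184, 0.1529, 0.2879]
eef_rot: [3.14, -0.001, 1.9]
contact_force: [-0.7, 0.6, -0.0]
width: 0.0339
```

move_arm(series=[{"xyz": [0.5, -0.01, 0.0], "twist": [0, -0.5, 0], "jaw": 1}, {"xyz": [0.5, -0.01, 0.0], "twist": [0, -0.5, 0], "jaw": 1}, {"xyz": [0.5, -0.01, 0.0], "twist": [0, -0.5, 0], "jaw": 1}, {"xyz": [0.931, -0.023, 0.423], "twist": [0, -1, 0], "jaw": 1}, {"xyz": [0.931, -0.023, 0.423], "twist": [0, -1, 0], "jaw": 1}, {"xyz": [0.931, -0.023, 0.423], "twist": [0, -1, 0], "jaw": 1}, {"xyz": [0.931, -0.023, 0.423], "twist": [0, -1, 0], "jaw": 1}, {"xyz": [0.931, -0.023, 0.423], "twist": [0, -1, 0], "jaw": 1}, {"xyz": [0.931, -0.023, 0.423], "twist": [0, -1, 0], "jaw": 1}, {"xyz": [0.931, -0.023, 0.423], "twist": [0, -1, 0], "jaw": 1}])

```text
clock: 7.4
position: [0.5219, 0.412, 0.1585]
eef_rot: [-3.139, 0.501, 1.901]
contact_force: [-0.4, -0.2, 1.0]
width: 0.0343
```

Run:
```python
from h import *
T=tool();s=state();print(T[:3,3].round(4),s['clock'],s['q'].round(2),s['width'],s['contact_force']);f=grab_frame('wrist');M=T@f['mount'];P,u,v=cloud(f,M)
np.savez('w3.npz',T=T,M=M,P=P,u=u,v=v,img=f['img'],rz=f['range_z'],K=f['K'],k1=f['k1'])
save(f['img'],'w3.png')
p,a=fitbolt(P,M[:3,3]);Ti=np.linalg.inv(T);print('tip in tool mm',(1e3*(Ti@np.r_[p,1])[:3]).round(2),'axis in tool',(T[:3,:3].T@a).round(4))
Q=(Ti[:3,:3]@P.T).T+Ti[:3,3]
k=(np.hypot(Q[:,0],Q[:,1])<.03)&(Q[:,2]>-.03)&(Q[:,2]<.005)
C=f['img'][v,u].astype(int); b=k&(C.min(1)>110);q=Q[b];print(b.sum(),np.percentile(q,[2,50,98],axis=0).round(4))
h=np.histogram(q[:,2],20);print(h[0],h[1].round(4))
```

```text
[0.5219 0.412  0.1585] 7.4 [ 0.79  0.75  1.15 -0.44  1.48  0.56] 0.03432307189275177 [-0.40003934 -0.18168774  0.98451348]
bolt n 243 rms mm 1.28 ntop 0 tip [nan nan nan] a [-0.1593  0.4456  0.881 ] tilt 28.24
tip in tool mm [nan nan nan] axis in tool [-0.0079 -0.0083 -0.9999]
5368 [[-0.0131 -0.0158 -0.0152]
 [ 0.0043 -0.0004 -0.0138]
 [ 0.0192  0.0157 -0.0017]]
[   2    1   29  785 2485  940  170   93   93   92   98  100   87   85
   77   67   59   62   34    9] [-0.0184 -0.0175 -0.0165 -0.0155 -0.0145 -0.0135 -0.0125 -0.0115 -0.0105
 -0.0095 -0.0086 -0.0076 -0.0066 -0.0056 -0.0046 -0.0036 -0.0026 -0.0016
 -0.0007  0.0003  0.0013]
  return _methods._mean(a, axis=axis, dtype=dtype,
  ret = ret.dtype.type(ret / rcount)
```

View pics/w3.png

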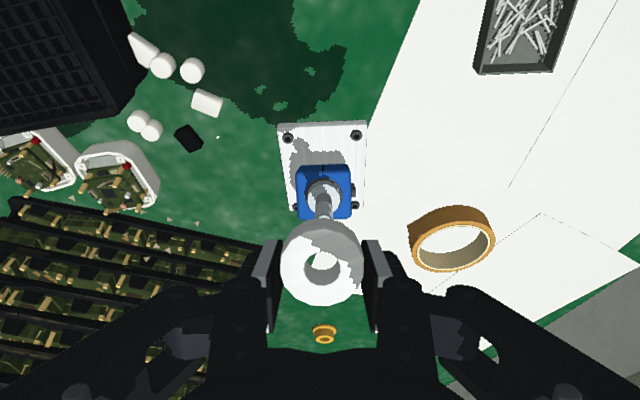

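```bash
cat >> h.py <<'E'
def ringfit(Q,ro,ri,z0,tol=.004,rmax=.026):
    """Q tool-frame pts; top face annulus: plane fit then circle ro/ri by coverage"""
    k=(np.hypot(Q[:,0],Q[:,1])<rmax)&(abs(Q[:,2]-z0)<tol);q=Q[k];w=np.ones(len(q),bool)
    for _ in range(5):
        A=np.c_[q[:,:2],np.ones(len(q))];c=np.linalg.lstsq(A[w],q[w,2],rcond=None)[0];w=abs(q[:,2]-A@c)<.0007
    g=q[w]
    def cost(x):
        r=np.hypot(g[:,0]-x[0],g[:,1]-x[1]);return np.maximum(r-ro,0)+np.maximum(ri-r,0)
    m=least_squares(cost,np.median(g[:,:2],0),diff_step=1e-3,x_scale=.001).x
    mc=np.array(cv2.minEnclosingCircle((g[:,:2]*1000).astype(np.float32))[0])/1e3
    n=np.r_[-c[:2],1];n/=np.linalg.norm(n)
    print('ring n',w.sum(),'centre cov',(1e3*m).round(2),'mec',(1e3*mc).round(2),'z',round(1e3*(c[2]+c[:2]@m),2),'normal',n.round(3))
    return m,n
E
python3 - <<'E'
from h import *
d=np.load('w3.npz');T=d['T'];P=d['P'];Ti=np.linalg.inv(T);Q=(Ti[:3,:3]@P.T).T+Ti[:3,3]
C=d['img'][d['v'],d['u']].astype(int);b=C.min(1)>90
ringfit(Q[b],.018,.00725,-.0143)
# bolt visible part, cylinder fit with restricted region: use w1 in tool frame
p=np.array([.5327,.3849,.1105]);a=np.array([-.1553,.4562,.8762])
print('w1 tip in tool',(1e3*(Ti@np.r_[p,1])[:3]).round(2),'axis',(T[:3,:3].T@a).round(4))
for lo,hi in ((-.045,-.03),(-.03,-.018)):
    h=(P-p)@a;D=P-p-np.outer(h,a);k=(h>lo)&(h<hi)&(np.linalg.norm(D,axis=1)<.009)
    if k.sum()>20:
        q=Q[k];s=least_squares(lambda x:np.hypot(q[:,0]-x[0],q[:,1]-x[1])-.006,[0,0],loss='soft_l1',f_scale=.0004);print(lo,hi,k.sum(),(1e3*s.x).round(2),'z',q[:,2].mean().round(4),np.sqrt(np.mean(s.fun**2)))
E
```

```text
ring n 3194 centre cov [ 3.17 -0.36] mec [ 6.12 -0.47] z -13.97 normal [ 0.002 -0.002  1.   ]
w1 tip in tool [-2.52  1.52 56.12] axis [ 0.002  -0.0011 -1.    ]
-0.045 -0.03 91 [-2.76  0.98] z 0.0933 0.00018607031398442086
-0.03 -0.018 84 [-2.85  0.9 ] z 0.0801 0.00020655259051930683
```

The view shows the spacer held square at (321,262), hiding the bolt tip, with the lower bolt and collar at (325,205). The offset is now measured, so I'll approach to a few mm above the tip and look through the bore.

move_arm(series=[{"xyz": [-0.018, 0.0043, 0.08], "twist": [0, 0, 0], "jaw": 1}, {"xyz": [-0.018, 0.0043, 0.155], "twist": [0, 0, 0], "jaw": 1}, {"xyz": [-0.018, 0.0043, 0.155], "twist": [0, 0, 0], "jaw": 1}, {"xyz": [-0.018, 0.0043, 0.155], "twist": [0, 0, 0], "jaw": 1}, {"xyz": [-0.018, 0.0043, 0.155], "twist": [0, 0, 0], "jaw": 1}])

```text
clock: 7.87
position: [0.5341, 0.3856, 0.1236]
eef_rot: [3.139, 0.499, 1.896]
contact_force: [0.0, -0.9, -0.1]
width: 0.0346
```

```bash
cat >> h.py <<'E'
def look(name):
    T=tool();f=grab_frame('wrist');M=T@f['mount'];P,u,v=cloud(f,M)
    C=f['img'][v,u].astype(int);np.savez(name+'.npz',T=T,M=M,P=P,u=u,v=v,img=f['img'],rz=f['range_z'],K=f['K'],k1=f['k1'])
    save(f['img'],name+'.png');Ti=np.linalg.inv(T);Q=(Ti[:3,:3]@P.T).T+Ti[:3,3]
    return T,f,P,Q,C,u,v
E
python3 - <<'E'
from h import *
for i in range(3): T,f,P,Q,C,u,v=look('w4'); s=state(); print(s['position'].round(5),s['eef_rot'].round(4),s['clock'],s['q'].round(5),s['contact_force'].round(1))
m,n=ringfit(Q[C.min(1)>90],.018,.00725,-.0143)
r=np.hypot(Q[:,0]-m[0],Q[:,1]-m[1]);
save(cv2.resize(f['img'][215:315,250:390],None,fx=5,fy=5,interpolation=cv2.INTER_CUBIC),'w4c.png')
k=(Q[:,2]>-.011)&(Q[:,2]<.07)&(r<.016)
h=np.histogram(Q[k,2],16);print(h[0],h[1].round(4))
E
```

```text
[0.53403 0.38609 0.12362] [3.1386 0.4989 1.8959] 7.9167 [ 0.75758  0.77447  1.2188  -0.45877  1.39024  0.57122] [-1.3  0.4  0.3]
[0.53385 0.38624 0.12343] [3.1388 0.4989 1.8963] 7.9667 [ 0.75791  0.77466  1.21896 -0.45875  1.39005  0.5713 ] [ 0.3 -0.   0. ]
[0.53368 0.38632 0.12311] [3.1392 0.4991 1.8968] 8.0167 [ 0.75818  0.77504  1.21919 -0.45875  1.38981  0.57132] [-0.4  0.  -1.2]
ring n 3150 centre cov [ 3.03 -0.5 ] mec [ 6.08 -1.88] z -13.94 normal [-0.002 -0.005  1.   ]
[202 179  44   0   0   0   2  28  49  57  55  48  44  42 123 614] [-0.011  -0.0059 -0.0009  0.0042  0.0093  0.0143  0.0194  0.0244  0.0295
  0.0346  0.0396  0.0447  0.0497  0.0548  0.0599  0.0649  0.07  ]
```

View pics/w4c.png

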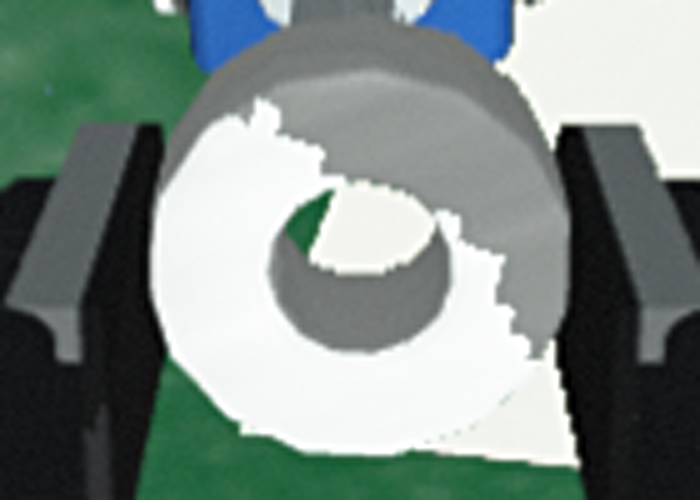

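The crop shows the bore at about (360,270) with only paper and bench through it, no tip yet. The bolt emerges behind at column ~352. I'll fit the visible lower bolt from this frame.

```bash
cat >> h.py <<'E'
def boltslices(Q,m,C=None,z0=.02,z1=.06,dz=.01,r=.006):
    for z in np.arange(z0,z1,dz):
        k=(Q[:,2]>z)&(Q[:,2]<z+dz)&(np.hypot(Q[:,0]-m[0],Q[:,1]-m[1])<.0105)
        if k.sum()<12: continue
        q=Q[k];s=least_squares(lambda x:np.hypot(q[:,0]-x[0],q[:,1]-x[1])-r,m,loss='soft_l1',f_scale=.0003)
        print('z',round(z+dz/2,3),k.sum(),'bolt xy mm',(1e3*s.x).round(2),'rms',(1e3*np.sqrt(np.mean(s.fun**2))).round(2))
E
python3 - <<'E'
from h import *
d=np.load('w4.npz');T=d['T'];P=d['P'];Ti=np.linalg.inv(T);Q=(Ti[:3,:3]@P.T).T+Ti[:3,3]
boltslices(Q,np.array([.003,-.0005]))
p=np.array([.5327,.3849,.1105]);a=np.array([-.1553,.4562,.8762])
print('w1 tip in tool',(1e3*(Ti@np.r_[p,1])[:3]).round(2),'axis',(T[:3,:3].T@a).round(4))
print('mount err?',tool()[:3,3])
E
```

```text
z 0.025 31 bolt xy mm [ 5.04 -2.26] rms 0.19
z 0.035 111 bolt xy mm [ 4.97 -2.24] rms 0.18
z 0.045 100 bolt xy mm [ 5.15 -2.2 ] rms 0.17
z 0.055 85 bolt xy mm [ 5.16 -2.22] rms 0.16
w1 tip in tool [ 5.4  -1.56 11.78] axis [ 0.0039  0.0015 -1.    ]
mount err? [0.53367607 0.38631774 0.12311418]
```

move_arm(series=[{"xyz": [0, 0, 0], "twist": [0, 0, 0], "jaw": 1}, {"xyz": [0, 0, 0], "twist": [0, 0, 0], "jaw": 1}, {"xyz": [0, 0, 0], "twist": [0, 0, 0], "jaw": 1}, {"xyz": [0, 0, 0], "twist": [0, 0, 0], "jaw": 1}, {"xyz": [0, 0, 0], "twist": [0, 0, 0], "jaw": 1}, {"xyz": [0, 0, 0], "twist": [0, 0, 0], "jaw": 1}])

```text
clock: 8.52
position: [0.5332, 0.3856, 0.1216]
eef_rot: [-3.141, 0.5, 1.898]
contact_force: [0.6, -0.5, -0.2]
width: 0.0344
```

Run:
```python
from h import *
T,f,P,Q,C,u,v=look('w5');s=state(); print(s['position'].round(5),s['eef_rot'].round(4),s['clock'])
m,n=ringfit(Q[C.min(1)>90],.018,.00725,-.0143)
boltslices(Q,m); Ti=np.linalg.inv(T)
p=np.array([.5327,.3849,.1105]);a=np.array([-.1553,.4562,.8762])
print('w1 tip in tool',(1e3*(Ti@np.r_[p,1])[:3]).round(2),'axis',(T[:3,:3].T@a).round(4))
```

```text
[0.53322 0.3856  0.12163] [-3.1415  0.5     1.8978] 8.5667
ring n 3175 centre cov [ 3.04 -0.4 ] mec [6.42 0.53] z -13.95 normal [-0.002 -0.005  1.   ]
z 0.025 16 bolt xy mm [ 4.49 -1.28] rms 0.17
z 0.035 105 bolt xy mm [ 4.55 -1.26] rms 0.19
z 0.045 101 bolt xy mm [ 4.66 -1.25] rms 0.18
z 0.055 92 bolt xy mm [ 4.68 -1.26] rms 0.16
w1 tip in tool [ 4.86 -0.67 10.03] axis [ 2.8e-03 -6.0e-04 -1.0e+00]
```

move_arm(series=[{"xyz": [0.0053, -0.0028, 0.01], "twist": [0, 0, 0], "jaw": 1}, {"xyz": [0.0053, -0.0028, 0.015], "twist": [0, 0, 0], "jaw": 1}, {"xyz": [0.0053, -0.0028, 0.02], "twist": [0, 0, 0], "jaw": 1}, {"xyz": [0.0053, -0.0028, 0.03], "twist": [0, 0, 0], "jaw": 1}, {"xyz": [0.0053, -0.0028, 0.037], "twist": [0, 0, 0], "jaw": 1}, {"xyz": [0.0053, -0.0028, 0.037], "twist": [0, 0, 0], "jaw": 1}, {"xyz": [0.0053, -0.0028, 0.037], "twist": [0, 0, 0], "jaw": 1}, {"xyz": [0.0053, -0.0028, 0.037], "twist": [0, 0, 0], "jaw": 1}])

```text
clock: 9.23
position: [0.5337, 0.3816, 0.1112]
eef_rot: [3.142, 0.5, 1.898]
contact_force: [0.2, -0.1, -0.7]
width: 0.0343
```

Run:
```python
from h import *
T,f,P,Q,C,u,v=look('w6');s=state(); print(s['position'].round(5),s['clock'],'F tool',(T[:3,:3].T@s['contact_force']).round(1))
m,n=ringfit(Q[C.min(1)>90],.018,.00725,-.0143)
boltslices(Q,m,z0=.015); Ti=np.linalg.inv(T)
p=np.array([.5327,.3849,.1105])
print('w1 tip in tool',(1e3*(Ti@np.r_[p,1])[:3]).round(2))
save(cv2.resize(f['img'][215:315,250:390],None,fx=5,fy=5,interpolation=cv2.INTER_CUBIC),'w6c.png')
```

```text
[0.53368 0.38168 0.11123] 9.2833 F tool [ 1.5 -0.5  0. ]
ring n 3184 centre cov [ 3.22 -0.45] mec [ 7.   -1.02] z -13.96 normal [-0.001 -0.003  1.   ]
z 0.03 22 bolt xy mm [ 3.09 -0.41] rms 0.14
z 0.04 95 bolt xy mm [ 3.12 -0.45] rms 0.16
z 0.05 460 bolt xy mm [ 5.09 -0.46] rms 2.1
w1 tip in tool [ 3.33  0.11 -1.05]
```

View pics/w6c.png

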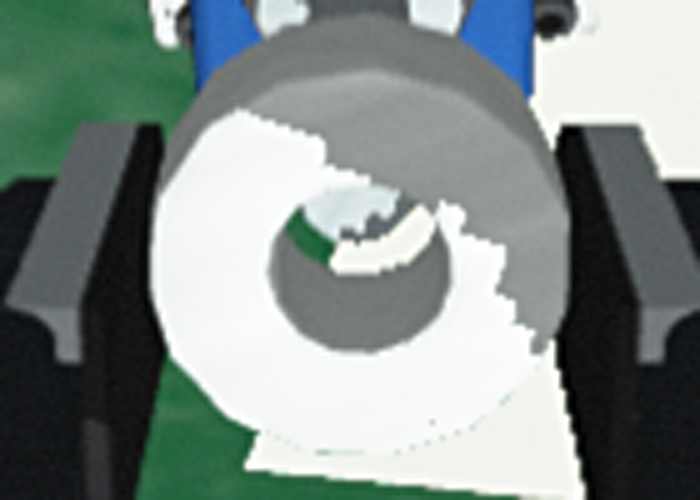

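The bolt tip is now visible inside the bore (355,215), laterally centred and with no force. I'm sliding it down.

move_arm(series=[{"xyz": [0, 0, 0.03], "twist": [0, 0, 0], "jaw": 1}, {"xyz": [0, 0, 0.06], "twist": [0, 0, 0], "jaw": 1}, {"xyz": [0, 0, 0.09], "twist": [0, 0, 0], "jaw": 1}, {"xyz": [0, 0, 0.12], "twist": [0, 0, 0], "jaw": 1}, {"xyz": [0, 0, 0.145], "twist": [0, 0, 0], "jaw": 1}, {"xyz": [0, 0, 0.155], "twist": [0, 0, 0], "jaw": 1}, {"xyz": [0, 0, 0.155], "twist": [0, 0, 0], "jaw": 1}, {"xyz": [0, 0, 0.155], "twist": [0, 0, 0], "jaw": 1}, {"xyz": [0, 0, 0.155], "twist": [0, 0, 0], "jaw": 1}])

```text
clock: 10.03
position: [0.5408, 0.3606, 0.0705]
eef_rot: [-3.141, 0.5, 1.898]
contact_force: [-1.1, 0.4, -1.9]
width: 0.0338
```

move_arm(series=[{"xyz": [0, 0, 0.006], "twist": [0, 0, 0], "jaw": 1}, {"xyz": [0, 0, 0.012], "twist": [0, 0, 0], "jaw": 1}, {"xyz": [0, 0, 0.016], "twist": [0, 0, 0], "jaw": 1}, {"xyz": [0, 0, 0.016], "twist": [0, 0, 0], "jaw": 1}, {"xyz": [0, 0, 0.016], "twist": [0, 0, 0], "jaw": 1}])

```text
clock: 10.45
position: [0.5416, 0.3585, 0.0664]
eef_rot: [3.141, 0.5, 1.898]
contact_force: [-2.8, 3.3, 2.9]
width: 0.0343
```

Run:
```python
from h import *
T,f,P,Q,C,u,v=look('w7');s=state(); print(s['position'].round(5),s['clock'],'F tool',(T[:3,:3].T@s['contact_force']).round(1),s['width'])
m,n=ringfit(Q[C.min(1)>90],.018,.00725,-.0143)
Ti=np.linalg.inv(T)
for n in ('w1','w5'): pass
p=np.array([.5327,.3849,.1105]);print('w1 tip in tool',(1e3*(Ti@np.r_[p,1])[:3]).round(2))
```

```text
[0.54157 0.35854 0.06636] 10.5 F tool [ 1.7 -1.2 -5. ] 0.0340292349438149
ring n 2629 centre cov [2.94 0.18] mec [6.39 0.33] z -13.97 normal [ 0.002 -0.004  1.   ]
w1 tip in tool [  3.27   0.08 -52.04]
```

move_arm(series=[{"xyz": [0, 0, 0.006], "twist": [0, 0, 0], "jaw": 1}, {"xyz": [0, 0, 0.006], "twist": [0, 0, 0], "jaw": 1}, {"xyz": [0, 0, 0.006], "twist": [0, 0, 0], "jaw": 1}])

```text
clock: 10.75
position: [0.5417, 0.3585, 0.0661]
eef_rot: [3.14, 0.499, 1.897]
contact_force: [-11.0, 9.0, 20.7]
width: 0.0343
```

move_arm(series=[{"xyz": [0, 0, -0.007], "twist": [0, 0, 0], "jaw": 0.1}, {"xyz": [0, 0, -0.007], "twist": [0, 0, 0], "jaw": 0.1}, {"xyz": [0, 0, -0.007], "twist": [0, 0, 0], "jaw": 0.1}, {"xyz": [0, 0, -0.007], "twist": [0, 0, 0], "jaw": 0.1}, {"xyz": [0, 0, -0.15], "twist": [0, 0, 0], "jaw": 0.1}, {"xyz": [0, 0, -0.35], "twist": [0, 0, 0], "jaw": 0.1}, {"xyz": [0, 0, -0.35], "twist": [0, 0, 0], "jaw": 0.1}, {"xyz": [0, 0, -0.35], "twist": [0, 0, 0], "jaw": 0.1}, {"xyz": [0, 0, -0.35], "twist": [0, 0, 0], "jaw": 0.1}, {"xyz": [0, 0, -0.35], "twist": [0, 0, 0], "jaw": 0.1}])

```text
clock: 11.58
position: [0.5255, 0.4045, 0.1558]
eef_rot: [-3.14, 0.501, 1.898]
contact_force: [-0.5, 0.1, -0.1]
width: 0.0767
```

Run:
```python
from h import *
T,f,P,Q,C,u,v=look('w8');s=state(); print(s['position'].round(5),s['clock'],'F tool',(T[:3,:3].T@s['contact_force']).round(1),s['width'],np.abs(s['joint_vel']).max())
p,a=fitbolt(P,T[:3,3])
h=(P-p)@a;d=np.linalg.norm(P-p-np.outer(h,a),axis=1);k=(d>.0085)&(d<.0175)&(h<-.03)&(h>-.06);print('spacer top below tip (expect -38)',np.median(h[k])*1e3,k.sum(),np.std(h[k]))
Ti=np.linalg.inv(T);print('tip tool',(1e3*(Ti@np.r_[p,1])[:3]).round(2),'axis tool',(T[:3,:3].T@a).round(4))
# next: washer hover
N1=tgt([.66,.20,.27],down(1.899)); N2=tgt([.684,.145,.17],down(1.899),N1)
```

```text
[0.5254  0.40421 0.15545] 11.6333 F tool [ 0.4  0.4 -0.4] 0.07731369164503298 0.004835479290722915
bolt n 393 rms mm 1.2 ntop 177 tip [0.5319 0.3841 0.1109] a [-0.1728  0.4375  0.8824] tilt 28.06
spacer top below tip (expect -38) -38.02249263864592 1169 0.0007045026453892762
tip tool [ 2.86 -0.36 49.68] axis tool [-0.0115 -0.0244 -0.9996]
xyz [-0.8753, 0.2059, 0.0436] twist [-0.0047, 1.0021, -0.0023]
xyz [-0.1993, 0.0166, 0.3333] twist [0.0, 0.0, 0.0]
```

Spacer is home: its top measures 38.0 mm below the tip, as expected. Next is the washer.

move_arm(series=[{"xyz": [-0.3, 0.07, -0.1], "twist": [0, 0.3, 0], "jaw": 0.1}, {"xyz": [-0.3, 0.07, -0.1], "twist": [0, 0.3, 0], "jaw": 0.1}, {"xyz": [-0.875, 0.206, 0.044], "twist": [0, 1, 0], "jaw": 0.1}, {"xyz": [-0.875, 0.206, 0.044], "twist": [0, 1, 0], "jaw": 0.1}, {"xyz": [-0.875, 0.206, 0.044], "twist": [0, 1, 0], "jaw": 0.1}, {"xyz": [-0.875, 0.206, 0.044], "twist": [0, 1, 0], "jaw": 0.1}, {"xyz": [-0.875, 0.206, 0.044], "twist": [0, 1, 0], "jaw": 0.1}, {"xyz": [-0.875, 0.206, 0.044], "twist": [0, 1, 0], "jaw": 0.1}, {"xyz": [-0.875, 0.206, 0.044], "twist": [0, 1, 0], "jaw": 0.1}, {"xyz": [-0.875, 0.206, 0.044], "twist": [0, 1, 0], "jaw": 0.1}])

```text
clock: 12.47
position: [0.6597, 0.2005, 0.2696]
eef_rot: [-3.139, -0.0, 1.897]
contact_force: [-0.4, 0.0, -0.8]
width: 0.0769
```

move_arm(series=[{"xyz": [-0.2, 0.017, 0.333], "twist": [0, 0, 0], "jaw": 0.1}, {"xyz": [-0.2, 0.017, 0.333], "twist": [0, 0, 0], "jaw": 0.1}, {"xyz": [-0.2, 0.017, 0.333], "twist": [0, 0, 0], "jaw": 0.1}, {"xyz": [-0.2, 0.017, 0.333], "twist": [0, 0, 0], "jaw": 0.1}, {"xyz": [-0.2, 0.017, 0.333], "twist": [0, 0, 0], "jaw": 0.1}, {"xyz": [-0.2, 0.017, 0.333], "twist": [0, 0, 0], "jaw": 0.1}, {"xyz": [-0.2, 0.017, 0.333], "twist": [0, 0, 0], "jaw": 0.1}, {"xyz": [-0.2, 0.017, 0.333], "twist": [0, 0, 0], "jaw": 0.1}])

```text
clock: 13.13
position: [0.6846, 0.1469, 0.1726]
eef_rot: [3.139, 0.0, 1.899]
contact_force: [-0.5, 0.5, 0.2]
width: 0.077
```

Run:
```python
from h import *
T,f,P,Q,C,u,v=look('w9');s=state(); print(s['position'].round(5),s['clock'],s['eef_rot'].round(4))
for o in silhouettes(f,'washer')[:2]:
    q,_,_=cloud(f,T@f['mount'],o['mask']);print(o['p'],o['at'],len(q),np.median(q,0).round(4))
    k=q[:,2]>.004
    if k.sum()>50: print(cv2.minEnclosingCircle((q[k][:,:2]*1000).astype(np.float32)),(q[k][:,:2].min(0)+q[k][:,:2].max(0))/2)
k=(abs(P[:,2])<.004)&(np.hypot(P[:,0]-.684,P[:,1]-.16)<.06);print('bench',np.median(P[k][:,2]))
c,r,n,z=topring(P,(.684,.163),.0045,.011,.033);print(c,r,n,z)
tgt([c[0],c[1],.0025],down(1.899))
```

```text
[0.6846  0.14671 0.17244] 13.1833 [3.1396e+00 4.0000e-04 1.8989e+00]
0.58 [327.5, 158.3] 1396 [0.6886 0.1634 0.0075]
((689.4895629882812, 163.15374755859375), 20.772127151489258) [0.6888552  0.16348814]
bench 0.001386747731618565
[0.68099329 0.16318573] 28.93488311767578 1439 0.00747225695372189
xyz [0.0567, 0.0057, 0.5657] twist [0.0034, 0.0007, -0.0006]
```

move_arm(series=[{"xyz": [0.051, 0.032, 0.2], "twist": [0, 0, 0], "jaw": 0.1}, {"xyz": [0.051, 0.032, 0.35], "twist": [0, 0, 0], "jaw": 0.2}, {"xyz": [0.051, 0.032, 0.5], "twist": [0, 0, 0], "jaw": 0.2}, {"xyz": [0.051, 0.032, 0.557], "twist": [0, 0, 0], "jaw": 0.2}, {"xyz": [0.051, 0.032, 0.557], "twist": [0, 0, 0], "jaw": 0.2}, {"xyz": [0.051, 0.032, 0.557], "twist": [0, 0, 0], "jaw": 0.2}, {"xyz": [0.051, 0.032, 0.557], "twist": [0, 0, 0], "jaw": 0.2}, {"xyz": [0.051, 0.032, 0.557], "twist": [0, 0, 0], "jaw": 0.2}])

```text
clock: 13.9
position: [0.6905, 0.1636, 0.0074]
eef_rot: [3.137, 0.001, 1.898]
contact_force: [-0.5, 0.1, -0.5]
width: 0.0685
```

Run:
```python
from h import *
T,f,P,Q,C,u,v=look('w10');s=state(); print(s['position'].round(5),s['clock'],s['eef_rot'].round(4),s['contact_force'])
tgt([.6887,.1642,.0025],down(1.899))
ringz=(np.hypot(Q[:,0],Q[:,1])<.03)&(C.max(1)<75)&(abs(Q[:,1])<.024)&(abs(Q[:,2]+.004)<.006);print(ringz.sum(),(Q[ringz].min(0)+Q[ringz].max(0))/2,np.median(Q[ringz],0))
```

```text
[0.6904  0.1635  0.00727] 13.95 [3.1371e+00 8.0000e-04 1.8978e+00] [ 0.65106737 -0.30240008  0.30086998]
xyz [0.004, -0.0047, 0.0159] twist [0.0091, 0.0017, -0.0025]
5212 [ 0.0003171  -0.00150906 -0.00019362] [ 1.85005756e-03 -1.34133557e-03 -1.04406789e-05]
```

move_arm(series=[{"xyz": [0.003, -0.004, 0.015], "twist": [0.008, 0, 0], "jaw": 0.2}, {"xyz": [0.003, -0.004, 0.015], "twist": [0.008, 0, 0], "jaw": 0.2}, {"xyz": [0.003, -0.004, 0.015], "twist": [0.008, 0, 0], "jaw": 0.2}, {"xyz": [0.003, -0.004, 0.015], "twist": [0.008, 0, 0], "jaw": 1}, {"xyz": [0.003, -0.004, 0.015], "twist": [0.008, 0, 0], "jaw": 1}, {"xyz": [0.003, -0.004, 0.015], "twist": [0.008, 0, 0], "jaw": 1}, {"xyz": [0.003, -0.004, 0.015], "twist": [0.008, 0, 0], "jaw": 1}, {"xyz": [0.003, -0.004, 0.015], "twist": [0.008, 0, 0], "jaw": 1}, {"xyz": [0.003, -0.004, 0.015], "twist": [0.008, 0, 0], "jaw": 1}])

```text
clock: 14.7
position: [0.6872, 0.1638, 0.0002]
eef_rot: [-3.138, 0.0, 1.898]
contact_force: [-2.7, -0.6, 8.6]
width: 0.0388
```

move_arm(series=[{"xyz": [0, 0, 0], "twist": [0, 0, 0], "jaw": 1}, {"xyz": [0, 0, 0], "twist": [0, 0, 0], "jaw": 1}, {"xyz": [0, 0, -0.2], "twist": [0, 0, 0], "jaw": 1}, {"xyz": [0, 0, -0.5], "twist": [0, 0, 0], "jaw": 1}, {"xyz": [0, 0, -0.8], "twist": [0, 0, 0], "jaw": 1}, {"xyz": [0, 0, -0.8], "twist": [0, 0, 0], "jaw": 1}, {"xyz": [0, 0, -0.8], "twist": [0, 0, 0], "jaw": 1}, {"xyz": [0, 0, -0.8], "twist": [0, 0, 0], "jaw": 1}, {"xyz": [0, 0, -0.8], "twist": [0, 0, 0], "jaw": 1}])

```text
clock: 15.45
position: [0.6908, 0.1645, 0.2475]
eef_rot: [3.135, 0.002, 1.898]
contact_force: [1.1, 0.3, -0.0]
width: 0.0386
```

Run:
```python
from h import *
T,f,P,Q,C,u,v=look('w11');s=state(); print(s['position'].round(5),s['clock'],s['eef_rot'].round(4),s['width'])
k=(np.hypot(Q[:,0],Q[:,1])<.03)&(abs(Q[:,2])<.02);print(k.sum(),np.histogram(Q[k,2],14))
ringfit(Q[(abs(Q[:,1])<.0205)],.021,.0075,-.005,tol=.003)
a=np.array([-.1553,.4562,.8762]);zt=-a;xt=np.array([a[0],a[1],0]);xt-=xt@zt*zt;xt/=np.linalg.norm(xt);Rm=R.from_euler('xyz',[np.pi,.5,1.898]).as_matrix();print(Rm[:,0],xt)
L=np.array([.53368,.38168,.11123])
N=tgt(L+.045*(-Rm[:,2]),Rm)
save(cv2.resize(f['img'][200:340,220:420],None,fx=4,fy=4,interpolation=cv2.INTER_CUBIC),'w11c.png')
```

```text
[0.68969 0.16429 0.24373] 15.5 [3.1387e+00 1.3000e-03 1.8978e+00] 0.03851870626373293
6939 (array([ 109,  115,  101,  103,   89,   97,   91,   96,  621, 3994, 1136,
        208,  122,   57]), array([-0.01999551, -0.01864555, -0.01729559, -0.01594563, -0.01459567,
       -0.01324572, -0.01189576, -0.0105458 , -0.00919584, -0.00784588,
       -0.00649592, -0.00514596, -0.003796  , -0.00244604, -0.00109609]))
ring n 4118 centre cov [ 0.18 -0.11] mec [ 1.68 -0.19] z -7.01 normal [-0.004  0.003  1.   ]
[-0.28205181  0.83102222 -0.47942554] [-0.28237246  0.82948048 -0.48190033]
xyz [0.9256, -0.2606, 0.3081] twist [0.0055, -0.9975, -0.0019]
```

View pics/w11c.png

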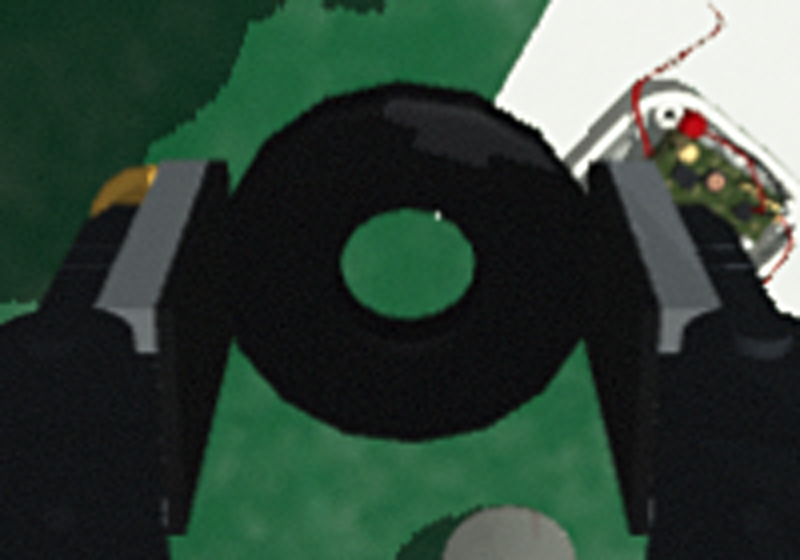

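The washer is held flat between the pads, bore at crop (408,262). I'll pin its tool-x offset from rim and bore extents.

```bash
cat >> h.py <<'E'
def ringx(Q,z0,tol=.0012,rmax=.03):
    out=[]
    for y in np.arange(-.004,.0041,.001):
        x=np.sort(Q[(abs(Q[:,1]-y)<.0006)&(abs(Q[:,2]-z0)<tol)&(abs(Q[:,0])<rmax),0])
        if len(x)<8: continue
        g=np.diff(x);i=g.argmax();out.append([x[0],x[i],x[i+1],x[-1]])
    o=np.median(np.array(out),0)*1e3;print('x rims',o.round(2),'outer c',((o[0]+o[3])/2).round(2),'inner c',((o[1]+o[2])/2).round(2))
E
python3 - <<'E'
from h import *
for n,z in (('w11',-.007),('w5',-.01395),('w6',-.01396)):
    d=np.load(n+'.npz');T=d['T'];P=d['P'];Ti=np.linalg.inv(T);Q=(Ti[:3,:3]@P.T).T+Ti[:3,3];ringx(Q,z)
E
```

```text
x rims [-21.19  -7.62   6.7   19.4 ] outer c -0.9 inner c -0.46
x rims [-15.52  -4.43   9.57  19.25] outer c 1.87 inner c 2.57
x rims [-15.25  -4.49   9.39  19.34] outer c 2.04 inner c 2.45
```

Run:
```python
from h import *
Rm=R.from_euler('xyz',[np.pi,.5,1.898]).as_matrix();L=np.array([.53368,.38168,.11123])+.00295*Rm[:,0]
N=tgt(L+.05*(-Rm[:,2]),Rm)
```

```text
xyz [0.9422, -0.2606, 0.2982] twist [0.0055, -0.9975, -0.0019]
```

move_arm(series=[{"xyz": [0.3, -0.09, 0.0], "twist": [0, -0.3, 0], "jaw": 1}, {"xyz": [0.6, -0.18, 0.05], "twist": [0, -0.6, 0], "jaw": 1}, {"xyz": [0.6, -0.18, 0.05], "twist": [0, -0.6, 0], "jaw": 1}, {"xyz": [0.942, -0.261, 0.298], "twist": [0.005, -0.997, 0], "jaw": 1}, {"xyz": [0.942, -0.261, 0.298], "twist": [0.005, -0.997, 0], "jaw": 1}, {"xyz": [0.942, -0.261, 0.298], "twist": [0.005, -0.997, 0], "jaw": 1}, {"xyz": [0.942, -0.261, 0.298], "twist": [0.005, -0.997, 0], "jaw": 1}, {"xyz": [0.942, -0.261, 0.298], "twist": [0.005, -0.997, 0], "jaw": 1}, {"xyz": [0.942, -0.261, 0.298], "twist": [0.005, -0.997, 0], "jaw": 1}, {"xyz": [0.942, -0.261, 0.298], "twist": [0.005, -0.997, 0], "jaw": 1}])

```text
clock: 16.33
position: [0.5213, 0.4069, 0.1483]
eef_rot: [-3.131, 0.5, 1.905]
contact_force: [-0.1, -0.8, -0.6]
width: 0.0388
```

move_arm(series=[{"xyz": [0, 0, 0.06], "twist": [0, 0, 0], "jaw": 1}, {"xyz": [0, 0, 0.125], "twist": [0, 0, 0], "jaw": 1}, {"xyz": [0, 0, 0.125], "twist": [0, 0, 0], "jaw": 1}, {"xyz": [0, 0, 0.125], "twist": [0, 0, 0], "jaw": 1}, {"xyz": [0, 0, 0.125], "twist": [0, 0, 0], "jaw": 1}, {"xyz": [0, 0, 0.125], "twist": [0, 0, 0], "jaw": 1}, {"xyz": [0, 0, 0.125], "twist": [0, 0, 0], "jaw": 1}, {"xyz": [0, 0, 0.125], "twist": [0, 0, 0], "jaw": 1}])

```text
clock: 17.0
position: [0.5284, 0.3898, 0.1181]
eef_rot: [-3.135, 0.498, 1.9]
contact_force: [0.3, 0.1, -0.7]
width: 0.0391
```

Run:
```python
from h import *
Rm=R.from_euler('xyz',[np.pi,.5,1.898]).as_matrix();L=np.array([.53368,.38168,.11123])+.00295*Rm[:,0]
T,f,P,Q,C,u,v=look('w12');s=state(); print(s['position'].round(5),s['clock'],s['eef_rot'].round(4),s['width'],np.abs(s['joint_vel']).max())
ringfit(Q[(abs(Q[:,1])<.0205)],.021,.0075,-.007,tol=.003);ringx(Q,-.007)
boltslices(Q,np.array([0,-.0004]),z0=.012)
tgt(L+.0125*(-Rm[:,2]),Rm)
# tip through bore
k=(np.hypot(Q[:,0],Q[:,1]+.0004)<.011)&(Q[:,2]>.003)&(Q[:,2]<.02);print('tip pts',k.sum(),np.median(Q[k],0) if k.sum() else '',Q[k].min(0) if k.sum() else '',Q[k].max(0) if k.sum() else '')
save(cv2.resize(f['img'][200:340,220:420],None,fx=4,fy=4,interpolation=cv2.INTER_CUBIC),'w12c.png')
```

```text
[0.52841 0.38969 0.118  ] 17.05 [-3.1352  0.4981  1.9004] 0.03879037735517138 0.004888305545458869
ring n 4128 centre cov [-0.06 -0.18] mec [1.35 0.04] z -7.66 normal [-0.001  0.001  1.   ]
x rims [-21.64  -7.77   6.45  19.13] outer c -1.25 inner c -0.66
z 0.047 330 bolt xy mm [ 2.79 -1.06] rms 2.26
z 0.057 57 bolt xy mm [-1.92  2.21] rms 0.24
xyz [-0.0065, 0.008, -0.0071] twist [-0.0104, -0.0037, 0.0043]
tip pts 164 [-0.00345332  0.00113202  0.00954941] [-0.00644574 -0.00346364  0.00770387] [-0.00086332  0.00617988  0.01221573]
```

View pics/w12c.png

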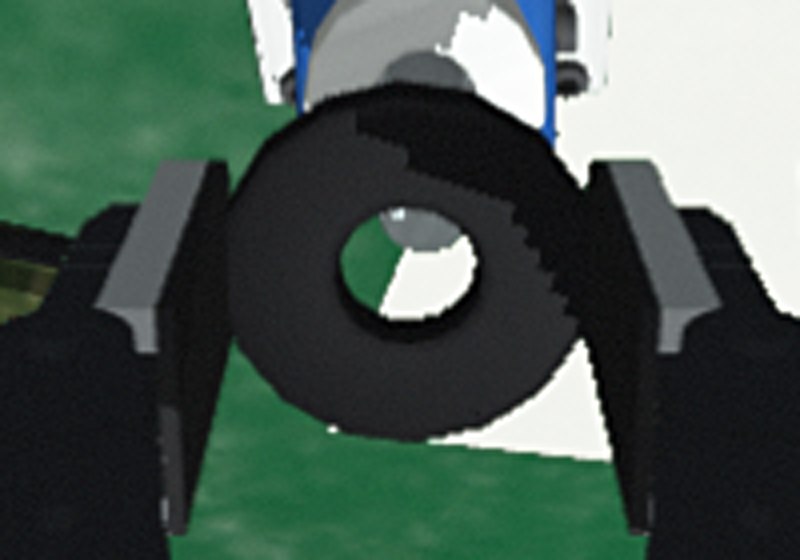

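The washer bore (408,265) shows the bolt tip at its upper edge (430,225), so the tip is slightly right of and above the bore centre. Small correction, then advance.

move_arm(series=[{"xyz": [-0.0047, 0.007, 0.01], "twist": [-0.01, -0.003, 0.004], "jaw": 1}, {"xyz": [-0.0047, 0.007, 0.015], "twist": [-0.01, -0.003, 0.004], "jaw": 1}, {"xyz": [-0.0047, 0.007, 0.02], "twist": [-0.01, -0.003, 0.004], "jaw": 1}, {"xyz": [-0.0047, 0.007, 0.026], "twist": [-0.01, -0.003, 0.004], "jaw": 1}, {"xyz": [-0.0047, 0.007, 0.026], "twist": [-0.01, -0.003, 0.004], "jaw": 1}, {"xyz": [-0.0047, 0.007, 0.026], "twist": [-0.01, -0.003, 0.004], "jaw": 1}, {"xyz": [-0.0047, 0.007, 0.026], "twist": [-0.01, -0.003, 0.004], "jaw": 1}, {"xyz": [-0.0047, 0.007, 0.026], "twist": [-0.01, -0.003, 0.004], "jaw": 1}])

```text
clock: 17.72
position: [0.5319, 0.3853, 0.1113]
eef_rot: [-3.14, 0.5, 1.898]
contact_force: [-0.3, 0.2, -0.2]
width: 0.0388
```

Run:
```python
from h import *
Rm=R.from_euler('xyz',[np.pi,.5,1.898]).as_matrix();L=np.array([.53368,.38168,.11123])+.0031*Rm[:,0]
T,f,P,Q,C,u,v=look('w13');s=state(); print(s['position'].round(5),s['clock'],s['eef_rot'].round(4),s['contact_force'].round(1))
ringfit(Q[(abs(Q[:,1])<.0205)],.021,.0075,-.007,tol=.003);ringx(Q,-.0073)
tgt(L+.0045*(-Rm[:,2]),Rm)
b=C.max(1)
k=(np.hypot(Q[:,0],Q[:,1]+.0004)<.010)&(Q[:,2]>-.003)&(Q[:,2]<.012);q=Q[k];print('tip pts',len(q),q.min(0),q.max(0),np.median(q,0))
t=q[abs(q[:,2]-np.percentile(q[:,2],15))<.001];print('face',len(t),t.min(0),t.max(0))
```

```text
[0.53184 0.38537 0.1113 ] 17.7667 [-3.1405  0.5     1.8984] [-0.1 -0.2 -1.2]
ring n 4122 centre cov [-0.12  0.03] mec [1.26 0.15] z -7.68 normal [-0.002  0.003  1.   ]
x rims [-21.72  -7.97   6.57  19.08] outer c -1.32 inner c -0.7
xyz [-0.0015, 0.0018, -0.0083] twist [-0.0018, -0.0001, 0.0007]
tip pts 337 [-0.00923659 -0.00675766 -0.00298068] [0.00304116 0.00702003 0.00333867] [-9.56800952e-04 -6.52874196e-05  9.86637922e-04]
face 208 [-0.00509675 -0.00504775 -0.00036488] [0.00304116 0.00492766 0.00122721]
```

Tip face is centred in the bore within 0.3 mm, so I'm sliding the washer down.

move_arm(series=[{"xyz": [0, 0, 0.015], "twist": [0, 0, 0], "jaw": 1}, {"xyz": [0, 0, 0.03], "twist": [0, 0, 0], "jaw": 1}, {"xyz": [0, 0, 0.055], "twist": [0, 0, 0], "jaw": 1}, {"xyz": [0, 0, 0.08], "twist": [0, 0, 0], "jaw": 1}, {"xyz": [0, 0, 0.105], "twist": [0, 0, 0], "jaw": 1}, {"xyz": [0, 0, 0.12], "twist": [0, 0, 0], "jaw": 1}, {"xyz": [0, 0, 0.12], "twist": [0, 0, 0], "jaw": 1}, {"xyz": [0, 0, 0.12], "twist": [0, 0, 0], "jaw": 1}, {"xyz": [0, 0, 0.12], "twist": [0, 0, 0], "jaw": 1}])

```text
clock: 18.52
position: [0.5375, 0.3691, 0.0799]
eef_rot: [-3.141, 0.5, 1.898]
contact_force: [0.1, -0.4, -0.7]
width: 0.0386
```

move_arm(series=[{"xyz": [0, 0, 0.005], "twist": [0, 0, 0], "jaw": 1}, {"xyz": [0, 0, 0.01], "twist": [0, 0, 0], "jaw": 1}, {"xyz": [0, 0, 0.014], "twist": [0, 0, 0], "jaw": 1}, {"xyz": [0, 0, 0.014], "twist": [0, 0, 0], "jaw": 1}, {"xyz": [0, 0, 0.014], "twist": [0, 0, 0], "jaw": 1}])

```text
clock: 18.93
position: [0.538, 0.3673, 0.0764]
eef_rot: [-3.141, 0.5, 1.898]
contact_force: [-1.8, 1.9, 4.3]
width: 0.039
```

Run:
```python
from h import *
T,f,P,Q,C,u,v=look('w14');s=state(); print(s['position'].round(5),s['clock'],s['eef_rot'].round(4),'F tool',(T[:3,:3].T@s['contact_force']).round(1),s['width'])
ringfit(Q[(abs(Q[:,1])<.0205)],.021,.0075,-.007,tol=.003)
print('travel mm',1e3*(np.array([.53184,.38537,.1113])-s['position'])@(-T[:3,2]))
```

```text
[0.53802 0.36733 0.07632] 18.9833 [-3.141   0.4998  1.8983] F tool [ 0.2 -0.7 -6.6] 0.038894851510152845
ring n 3544 centre cov [-1.31 -0.22] mec [1.22 0.14] z -7.77 normal [ 0.    -0.001  1.   ]
travel mm 39.84151032963093
```

Contact came at the expected travel (39.8 against 39.2 mm). Next: press, release, retract and check.

move_arm(series=[{"xyz": [0, 0, 0.005], "twist": [0, 0, 0], "jaw": 1}, {"xyz": [0, 0, 0.005], "twist": [0, 0, 0], "jaw": 1}, {"xyz": [0, 0, 0.005], "twist": [0, 0, 0], "jaw": 1}])

```text
clock: 19.23
position: [0.5382, 0.3673, 0.0761]
eef_rot: [3.141, 0.499, 1.898]
contact_force: [-8.7, 7.0, 19.6]
width: 0.039
```

move_arm(series=[{"xyz": [0, 0, -0.006], "twist": [0, 0, 0], "jaw": 0.1}, {"xyz": [0, 0, -0.006], "twist": [0, 0, 0], "jaw": 0.1}, {"xyz": [0, 0, -0.006], "twist": [0, 0, 0], "jaw": 0.1}, {"xyz": [0, 0, -0.006], "twist": [0, 0, 0], "jaw": 0.1}, {"xyz": [0, 0, -0.15], "twist": [0, 0, 0], "jaw": 0.1}, {"xyz": [0, 0, -0.32], "twist": [0, 0, 0], "jaw": 0.1}, {"xyz": [0, 0, -0.32], "twist": [0, 0, 0], "jaw": 0.1}, {"xyz": [0, 0, -0.32], "twist": [0, 0, 0], "jaw": 0.1}, {"xyz": [0, 0, -0.32], "twist": [0, 0, 0], "jaw": 0.1}, {"xyz": [0, 0, -0.32], "twist": [0, 0, 0], "jaw": 0.1}])

```text
clock: 20.07
position: [0.5233, 0.4092, 0.1578]
eef_rot: [-3.139, 0.501, 1.899]
contact_force: [-0.9, 0.1, -0.9]
width: 0.0768
```

Run:
```python
from h import *
T,f,P,Q,C,u,v=look('w15');s=state(); print(s['position'].round(5),s['clock'],s['width'])
p,a=fitbolt(P[(P[:,2]>.085)],T[:3,3])
a=-T[:3,2]
h=(P-p)@a;d=np.linalg.norm(P-p-np.outer(h,a),axis=1)
for lo,hi in ((.0085,.013),(.013,.017),(.0183,.0205)):
    k=(d>lo)&(d<hi)&(h<-.02)&(h>-.05);print('washer top below tip (expect -31)',np.median(h[k])*1e3,k.sum(),np.std(h[k]))
Ti=np.linalg.inv(T);print('tip tool',(1e3*(Ti@np.r_[p,1])[:3]).round(2))
N1=tgt([.66,.20,.27],down(1.899)); N2=tgt([.654,.027,.17],down(1.899),N1)
```

```text
[0.52322 0.40899 0.15759] 20.1167 0.07707285743733364
bolt n 457 rms mm 1.86 ntop 1 tip [0.5274 0.3872 0.1014] a [-0.5146  0.7536  0.409 ] tilt 65.86
washer top below tip (expect -31) -25.002893500645676 586 0.005125340010530639
washer top below tip (expect -31) -25.028060462015496 452 0.004279107291614151
washer top below tip (expect -31) -24.845700590257444 201 0.0016215056888668447
tip tool [ 7.66 -2.92 60.09]
xyz [-0.8873, 0.2072, 0.058] twist [-0.0069, 1.0021, -0.0018]
xyz [-0.5394, -0.2048, 0.3333] twist [0.0, 0.0, 0.0]
```

Run:
```python
from h import *
d=np.load('w15.npz');T=d['T'];P=d['P'];Ti=np.linalg.inv(T);Q=(Ti[:3,:3]@P.T).T+Ti[:3,3]
k=(np.hypot(Q[:,0]-.002,Q[:,1])<.02)&(Q[:,2]>.03)&(Q[:,2]<.12);h=np.histogram(Q[k,2],np.arange(.04,.115,.0025));print([(round(b*1e3,1),int(n)) for n,b in zip(*h) if n])
z0=Q[k,2][(Q[k,2]<.06)];t=k&(Q[:,2]<np.percentile(z0,5)+.002);q=Q[t];print('tip face',len(q),np.median(q[:,2]),(q.min(0)+q.max(0))/2)
w=k&(abs(Q[:,2]-np.median(q[:,2])-.031)<.003);print('washer plane',w.sum(),np.median(Q[w,2])-np.median(q[:,2]))
```

```text
[(np.float64(50.0), 7), (np.float64(52.5), 231), (np.float64(55.0), 46), (np.float64(57.5), 25), (np.float64(60.0), 18), (np.float64(62.5), 24), (np.float64(65.0), 18), (np.float64(67.5), 21), (np.float64(70.0), 19), (np.float64(72.5), 21), (np.float64(75.0), 16), (np.float64(77.5), 16), (np.float64(80.0), 17), (np.float64(82.5), 1090), (np.float64(85.0), 821), (np.float64(87.5), 54), (np.float64(90.0), 22), (np.float64(92.5), 20), (np.float64(95.0), 14), (np.float64(97.5), 31), (np.float64(100.0), 26), (np.float64(102.5), 23), (np.float64(105.0), 8)]
tip face 234 0.05373879467012781 [0.00020123 0.00059457 0.05343895]
washer plane 1923 0.031127465367475057
```

move_arm(series=[{"xyz": [-0.3, 0.07, -0.1], "twist": [0, 0.3, 0], "jaw": 0.1}, {"xyz": [-0.3, 0.07, -0.1], "twist": [0, 0.3, 0], "jaw": 0.1}, {"xyz": [-0.887, 0.207, 0.058], "twist": [0, 1, 0], "jaw": 0.1}, {"xyz": [-0.887, 0.207, 0.058], "twist": [0, 1, 0], "jaw": 0.1}, {"xyz": [-0.887, 0.207, 0.058], "twist": [0, 1, 0], "jaw": 0.1}, {"xyz": [-0.887, 0.207, 0.058], "twist": [0, 1, 0], "jaw": 0.1}, {"xyz": [-0.887, 0.207, 0.058], "twist": [0, 1, 0], "jaw": 0.1}, {"xyz": [-0.887, 0.207, 0.058], "twist": [0, 1, 0], "jaw": 0.1}, {"xyz": [-0.887, 0.207, 0.058], "twist": [0, 1, 0], "jaw": 0.1}, {"xyz": [-0.887, 0.207, 0.058], "twist": [0, 1, 0], "jaw": 0.1}])

```text
clock: 20.95
position: [0.6596, 0.2006, 0.2698]
eef_rot: [-3.138, -0.0, 1.897]
contact_force: [-0.8, 0.4, -0.7]
width: 0.0766
```

move_arm(series=[{"xyz": [-0.54, -0.205, 0.333], "twist": [0, 0, 0], "jaw": 0.1}, {"xyz": [-0.54, -0.205, 0.333], "twist": [0, 0, 0], "jaw": 0.1}, {"xyz": [-0.54, -0.205, 0.333], "twist": [0, 0, 0], "jaw": 0.1}, {"xyz": [-0.54, -0.205, 0.333], "twist": [0, 0, 0], "jaw": 0.1}, {"xyz": [-0.54, -0.205, 0.333], "twist": [0, 0, 0], "jaw": 0.1}, {"xyz": [-0.54, -0.205, 0.333], "twist": [0, 0, 0], "jaw": 0.1}, {"xyz": [-0.54, -0.205, 0.333], "twist": [0, 0, 0], "jaw": 0.1}, {"xyz": [-0.54, -0.205, 0.333], "twist": [0, 0, 0], "jaw": 0.1}, {"xyz": [-0.54, -0.205, 0.333], "twist": [0, 0, 0], "jaw": 0.1}, {"xyz": [-0.54, -0.205, 0.333], "twist": [0, 0, 0], "jaw": 0.1}])

```text
clock: 21.78
position: [0.654, 0.0293, 0.1718]
eef_rot: [-3.141, 0.0, 1.9]
contact_force: [-0.1, -0.3, 0.8]
width: 0.0766
```

Run:
```python
from h import *
T,f,P,Q,C,u,v=look('w16');s=state(); print(s['position'].round(5),s['clock'],s['eef_rot'].round(4),np.abs(s['joint_vel']).max())
c,r,n,z=topring(P,(.654,.036),.014,.024);print(c,r,n,z)
# +1 mm along tool x as learnt
c=c+.001*np.array([-.32,.947])
tgt([c[0],c[1],.012],down(1.899))
```

```text
[0.65402 0.02906 0.17183] 21.8333 [-3.1414e+00  3.0000e-04  1.8995e+00] 0.006696908990171712
[0.65392383 0.03714624] 14.357492446899414 641 0.018307666562631275
xyz [0.0291, 0.0085, 0.5327] twist [-0.0004, 0.0006, 0.001]
```

Washer is home: its top is 31.1 mm below the tip against 31 expected. Descending on the bushing.

move_arm(series=[{"xyz": [0.029, 0.0085, 0.2], "twist": [0, 0, 0], "jaw": 0.1}, {"xyz": [0.029, 0.0085, 0.35], "twist": [0, 0, 0], "jaw": 0.2}, {"xyz": [0.029, 0.0085, 0.48], "twist": [0, 0, 0], "jaw": 0.2}, {"xyz": [0.029, 0.0085, 0.533], "twist": [0, 0, 0], "jaw": 0.2}, {"xyz": [0.029, 0.0085, 0.533], "twist": [0, 0, 0], "jaw": 0.2}, {"xyz": [0.029, 0.0085, 0.533], "twist": [0, 0, 0], "jaw": 0.2}, {"xyz": [0.029, 0.0085, 0.533], "twist": [0, 0, 0], "jaw": 0.2}, {"xyz": [0.029, 0.0085, 0.533], "twist": [0, 0, 0], "jaw": 0.2}, {"xyz": [0.029, 0.0085, 0.533], "twist": [0, 0, 0], "jaw": 0.2}])

```text
clock: 22.58
position: [0.6548, 0.0367, 0.014]
eef_rot: [3.139, 0.001, 1.898]
contact_force: [0.4, 0.5, 0.2]
width: 0.0683
```

Run:
```python
from h import *
s=state(); print(s['position'].round(5),s['clock'],s['eef_rot'].round(4),s['contact_force'],np.abs(s['joint_vel']).max())
c=np.array([.65392,.03715])+.001*np.array([-.32,.947]);tgt([c[0],c[1],.009],down(1.899))
```

```text
[0.65481 0.03673 0.01397] 22.5833 [3.1391e+00 1.3000e-03 1.8979e+00] [0.36357348 0.46666196 0.18685606] 0.007862743567294526
xyz [0.0056, -0.0024, 0.0166] twist [0.0051, 0.0027, -0.0022]
```

move_arm(series=[{"xyz": [0.003, 0, 0.011], "twist": [0, 0, 0], "jaw": 0.2}, {"xyz": [0.003, 0, 0.011], "twist": [0, 0, 0], "jaw": 0.2}, {"xyz": [0.003, 0, 0.011], "twist": [0, 0, 0], "jaw": 0.2}, {"xyz": [0.003, 0, 0.011], "twist": [0, 0, 0], "jaw": 0.2}, {"xyz": [0.003, 0, 0.011], "twist": [0, 0, 0], "jaw": 1}, {"xyz": [0.003, 0, 0.011], "twist": [0, 0, 0], "jaw": 1}, {"xyz": [0.003, 0, 0.011], "twist": [0, 0, 0], "jaw": 1}, {"xyz": [0.003, 0, 0.011], "twist": [0, 0, 0], "jaw": 1}, {"xyz": [0.003, 0, 0.011], "twist": [0, 0, 0], "jaw": 1}, {"xyz": [0.003, 0, 0.011], "twist": [0, 0, 0], "jaw": 1}])

```text
clock: 23.42
position: [0.6531, 0.0376, 0.0085]
eef_rot: [-3.141, 0.0, 1.898]
contact_force: [-2.4, 0.8, 7.0]
width: 0.0262
```

move_arm(series=[{"xyz": [0, 0, 0], "twist": [0, 0, 0], "jaw": 1}, {"xyz": [0, 0, 0], "twist": [0, 0, 0], "jaw": 1}, {"xyz": [0, 0, 0], "twist": [0, 0, 0], "jaw": 1}])

```text
clock: 23.67
position: [0.653, 0.0376, 0.0085]
eef_rot: [-3.141, 0.0, 1.898]
contact_force: [-2.0, -0.2, 6.0]
width: 0.0262
```

Run:
```python
from h import *
s=state(); print(s['position'].round(5),s['clock'],s['eef_rot'].round(4),s['contact_force'],s['width'])
T=tool();N1=tgt([.6535,.038,.285],down(1.899),T);N2=tgt([.64,.19,.285],down(1.899),N1)
Rm=R.from_euler('xyz',[np.pi,.5,1.898]).as_matrix();L=np.array([.53184,.38537,.1113])
tgt(L+.055*(-Rm[:,2]),Rm,N2)
```

```text
[0.65304 0.03756 0.00846] 23.6667 [-3.1407e+00  1.0000e-04  1.8978e+00] [-1.95755947 -0.24806863  6.01640904] 0.026221683025134886
xyz [0.0008, 0.0011, -0.9218] twist [-0.0018, 0.0002, -0.0023]
xyz [0.4941, 0.1207, 0.0] twist [0.0, 0.0, 0.0]
xyz [0.8206, -0.1313, 0.4181] twist [0.0005, -1.0, 0.002]
```

move_arm(series=[{"xyz": [0, 0, -0.2], "twist": [0, 0, 0], "jaw": 1}, {"xyz": [0, 0, -0.5], "twist": [0, 0, 0], "jaw": 1}, {"xyz": [0, 0, -0.92], "twist": [0, 0, 0], "jaw": 1}, {"xyz": [0, 0, -0.92], "twist": [0, 0, 0], "jaw": 1}, {"xyz": [0, 0, -0.92], "twist": [0, 0, 0], "jaw": 1}, {"xyz": [0, 0, -0.92], "twist": [0, 0, 0], "jaw": 1}, {"xyz": [0, 0, -0.92], "twist": [0, 0, 0], "jaw": 1}, {"xyz": [0.494, 0.121, -0.92], "twist": [0, 0, 0], "jaw": 1}, {"xyz": [0.494, 0.121, -0.92], "twist": [0, 0, 0], "jaw": 1}, {"xyz": [0.494, 0.121, -0.92], "twist": [0, 0, 0], "jaw": 1}])

```text
clock: 24.5
position: [0.6423, 0.1631, 0.2848]
eef_rot: [-3.142, 0.0, 1.896]
contact_force: [1.4, 0.7, -1.0]
width: 0.0262
```

move_arm(series=[{"xyz": [0, 0, 0], "twist": [0, 0, 0], "jaw": 1}, {"xyz": [0, 0, 0], "twist": [0, 0, 0], "jaw": 1}])

```text
clock: 24.67
position: [0.6418, 0.1644, 0.2839]
eef_rot: [-3.14, -0.0, 1.901]
contact_force: [-0.0, 0.0, -1.4]
width: 0.0262
```

Run:
```python
from h import *
s=state();print(s['position'].round(4),s['clock'],s['width'])
Rm=R.from_euler('xyz',[np.pi,.5,1.898]).as_matrix();L=np.array([.53184,.38537,.1113])
tgt(L+.055*(-Rm[:,2]),Rm)
```

```text
[0.6418 0.1644 0.2839] 24.6667 0.026192769999323774
xyz [0.9035, -0.1071, 0.4146] twist [-0.0013, -1.0003, 0.0067]
```

move_arm(series=[{"xyz": [0.3, -0.04, 0.0], "twist": [0, -0.3, 0], "jaw": 1}, {"xyz": [0.6, -0.07, 0.0], "twist": [0, -0.6, 0], "jaw": 1}, {"xyz": [0.6, -0.07, 0.0], "twist": [0, -0.6, 0], "jaw": 1}, {"xyz": [0.9035, -0.107, 0.415], "twist": [0, -1, 0.006], "jaw": 1}, {"xyz": [0.9035, -0.107, 0.415], "twist": [0, -1, 0.006], "jaw": 1}, {"xyz": [0.9035, -0.107, 0.415], "twist": [0, -1, 0.006], "jaw": 1}, {"xyz": [0.9035, -0.107, 0.415], "twist": [0, -1, 0.006], "jaw": 1}, {"xyz": [0.9035, -0.107, 0.415], "twist": [0, -1, 0.006], "jaw": 1}, {"xyz": [0.9035, -0.107, 0.415], "twist": [0, -1, 0.006], "jaw": 1}, {"xyz": [0.9035, -0.107, 0.415], "twist": [0, -1, 0.006], "jaw": 1}])

```text
clock: 25.5
position: [0.5243, 0.4085, 0.1579]
eef_rot: [-3.138, 0.501, 1.898]
contact_force: [-0.4, -0.1, -0.4]
width: 0.0262
```

move_arm(series=[{"xyz": [0, 0, 0.05], "twist": [0, 0, 0], "jaw": 1}, {"xyz": [0, 0, 0.11], "twist": [0, 0, 0], "jaw": 1}, {"xyz": [0, 0, 0.11], "twist": [0, 0, 0], "jaw": 1}, {"xyz": [0, 0, 0.11], "twist": [0, 0, 0], "jaw": 1}, {"xyz": [0, 0, 0.11], "twist": [0, 0, 0], "jaw": 1}, {"xyz": [0, 0, 0.11], "twist": [0, 0, 0], "jaw": 1}, {"xyz": [0, 0, 0.11], "twist": [0, 0, 0], "jaw": 1}, {"xyz": [0, 0, 0.11], "twist": [0, 0, 0], "jaw": 1}, {"xyz": [0, 0, 0.11], "twist": [0, 0, 0], "jaw": 1}])

```text
clock: 26.25
position: [0.5299, 0.3938, 0.131]
eef_rot: [3.141, 0.5, 1.895]
contact_force: [0.2, -0.2, -1.1]
width: 0.0264
```

Run:
```python
from h import *
Rm=R.from_euler('xyz',[np.pi,.5,1.898]).as_matrix();L=np.array([.53184,.38537,.1113])
T,f,P,Q,C,u,v=look('w17');s=state(); print(s['position'].round(5),s['clock'],s['eef_rot'].round(4),s['width'],np.abs(s['joint_vel']).max())
y=(C[:,0]>C[:,2]+40)
k=y&(np.hypot(Q[:,0],Q[:,1])<.03)&(abs(Q[:,2])<.03);print(np.histogram(Q[k,2],12))
ringfit(Q[y],.0145,.00725,-.0105);ringx(Q[y],-.0105,tol=.002)
k=(np.hypot(Q[:,0],Q[:,1]+.0004)<.012)&(Q[:,2]>.01)&(Q[:,2]<.035)&~y;q=Q[k];print('tip pts',len(q),q.min(0) if len(q) else '',q.max(0) if len(q) else '')
print('L rel',(1e3*(T[:3,:3].T@(L-T[:3,3]))).round(2));tgt(L+.022*(-Rm[:,2]),Rm)
boltslices(Q[~y],np.array([0,-.0004]),z0=.03,z1=.06)
save(cv2.resize(f['img'][200:340,220:420],None,fx=4,fy=4,interpolation=cv2.INTER_CUBIC),'w17c.png')
```

```text
[0.52988 0.39371 0.1309 ] 26.3 [-3.1416  0.4999  1.8952] 0.02629567004563363 0.004870878261990606
(array([   3,    0,    0,    0,    0,   59, 2276,  279,  255,  229,  886,
        171]), array([-0.0298274 , -0.02678159, -0.02373578, -0.02068997, -0.01764416,
       -0.01459835, -0.01155254, -0.00850673, -0.00546091, -0.0024151 ,
        0.00063071,  0.00367652,  0.00672233]))
ring n 1668 centre cov [-0.06 -0.29] mec [-0.53 -0.27] z -10.35 normal [0.001 0.002 1.   ]
x rims [-14.07  -6.73   6.84  13.54] outer c -0.26 inner c 0.05
tip pts 0  
L rel [ 1.93 -0.86 21.42]
xyz [0.0064, -0.0028, -0.0024] twist [-0.0028, -0.0002, -0.005]
z 0.045 89 bolt xy mm [ 1.33 -0.8 ] rms 0.19
z 0.055 249 bolt xy mm [ 2.78 -0.  ] rms 1.92
```

View pics/w17c.png

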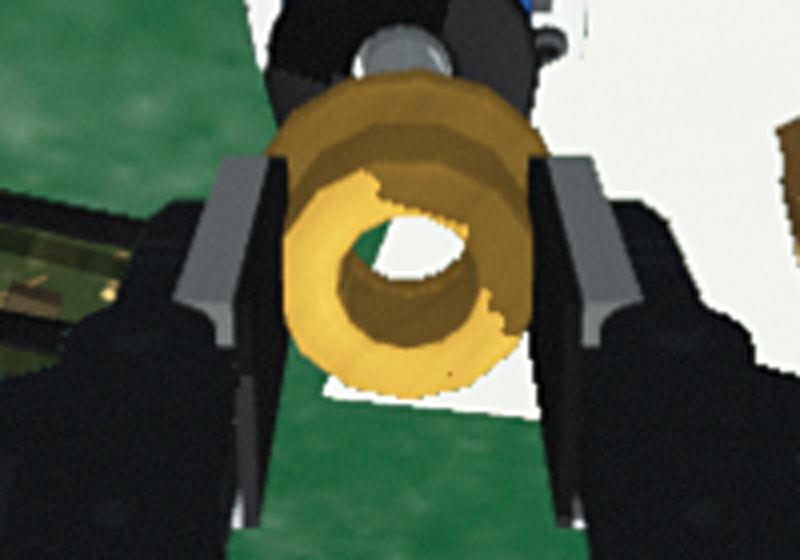

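The bushing is held square, sleeve top at crop (408,285), with the bolt visible behind it at (403,55). From the fit I need about +1.5 mm in x and −0.5 mm in y.

move_arm(series=[{"xyz": [0.005, -0.0017, 0.015], "twist": [0, 0, -0.005], "jaw": 1}, {"xyz": [0.005, -0.0017, 0.03], "twist": [0, 0, -0.005], "jaw": 1}, {"xyz": [0.005, -0.0017, 0.037], "twist": [0, 0, -0.005], "jaw": 1}, {"xyz": [0.005, -0.0017, 0.042], "twist": [0, 0, -0.005], "jaw": 1}, {"xyz": [0.005, -0.0017, 0.048], "twist": [0, 0, -0.005], "jaw": 1}, {"xyz": [0.005, -0.0017, 0.054], "twist": [0, 0, -0.005], "jaw": 1}, {"xyz": [0.005, -0.0017, 0.054], "twist": [0, 0, -0.005], "jaw": 1}, {"xyz": [0.005, -0.0017, 0.054], "twist": [0, 0, -0.005], "jaw": 1}, {"xyz": [0.005, -0.0017, 0.054], "twist": [0, 0, -0.005], "jaw": 1}])

```text
clock: 27.05
position: [0.5315, 0.3873, 0.1158]
eef_rot: [-3.14, 0.5, 1.898]
contact_force: [0.2, 1.0, -0.4]
width: 0.026
```

Run:
```python
from h import *
L=np.array([.53184,.38537,.1113])
T,f,P,Q,C,u,v=look('w18');s=state(); print(s['position'].round(5),s['clock'],s['eef_rot'].round(4),'F tool',(T[:3,:3].T@s['contact_force']).round(1))
y=(C[:,0]>C[:,2]+40)
ringfit(Q[y],.0145,.00725,-.0105)
k=(np.hypot(Q[:,0],Q[:,1]+.0004)<.0072)&(Q[:,2]>-.008)&(Q[:,2]<.02)&~y;q=Q[k];print('tip pts',len(q),q.min(0),q.max(0),np.median(q,0)) if len(q) else print('none')
print('L rel',(1e3*(T[:3,:3].T@(L-T[:3,3]))).round(2))
boltslices(Q[~y],np.array([0,-.0004]),z0=.015,z1=.04,dz=.007)
```

```text
[0.53148 0.38733 0.11585] 27.1 [-3.1401  0.4999  1.8979] F tool [-0.1  0.   0.5]
ring n 1616 centre cov [ 0.   -0.28] mec [-0.37 -0.12] z -10.38 normal [ 0.003 -0.001  1.   ]
tip pts 113 [-0.00608462 -0.00610347  0.00317496] [-0.00044787  0.00367209  0.00743482] [-0.0023266  -0.00053123  0.00578904]
L rel [ 0.47 -0.28  4.89]
z 0.04 85 bolt xy mm [ 3.88 -0.22] rms 0.94
```

move_arm(series=[{"xyz": [0, 0, 0.01], "twist": [0, 0, 0], "jaw": 1}, {"xyz": [0, 0, 0.02], "twist": [0, 0, 0], "jaw": 1}, {"xyz": [0, 0, 0.04], "twist": [0, 0, 0], "jaw": 1}, {"xyz": [0, 0, 0.06], "twist": [0, 0, 0], "jaw": 1}, {"xyz": [0, 0, 0.08], "twist": [0, 0, 0], "jaw": 1}, {"xyz": [0, 0, 0.085], "twist": [0, 0, 0], "jaw": 1}, {"xyz": [0, 0, 0.085], "twist": [0, 0, 0], "jaw": 1}, {"xyz": [0, 0, 0.085], "twist": [0, 0, 0], "jaw": 1}, {"xyz": [0, 0, 0.085], "twist": [0, 0, 0], "jaw": 1}])

```text
clock: 27.85
position: [0.5354, 0.3758, 0.0935]
eef_rot: [-3.14, 0.5, 1.898]
contact_force: [-0.0, 0.1, -1.0]
width: 0.0262
```

move_arm(series=[{"xyz": [0, 0, 0.005], "twist": [0, 0, 0], "jaw": 1}, {"xyz": [0, 0, 0.01], "twist": [0, 0, 0], "jaw": 1}, {"xyz": [0, 0, 0.013], "twist": [0, 0, 0], "jaw": 1}, {"xyz": [0, 0, 0.013], "twist": [0, 0, 0], "jaw": 1}, {"xyz": [0, 0, 0.013], "twist": [0, 0, 0], "jaw": 1}])

```text
clock: 28.27
position: [0.5359, 0.3739, 0.09]
eef_rot: [-3.14, 0.5, 1.898]
contact_force: [-0.0, -0.0, 0.6]
width: 0.0265
```

Run:
```python
from h import *
T,f,P,Q,C,u,v=look('w19');s=state(); print(s['position'].round(5),s['clock'],s['eef_rot'].round(4),'F tool',(T[:3,:3].T@s['contact_force']).round(1),s['width'])
ringfit(Q[(C[:,0]>C[:,2]+40)],.0145,.00725,-.0105)
print('travel mm',1e3*(np.array([.53148,.38733,.11585])-s['position'])@(-T[:3,2]))
```

```text
[0.53595 0.37395 0.09001] 28.3167 [-3.14    0.4999  1.898 ] F tool [ 0.  -0.6 -0. ] 0.026318071690781673
ring n 1431 centre cov [-0.23 -0.29] mec [-0.31 -0.36] z -10.46 normal [-0.008 -0.001  1.   ]
travel mm 29.444411161813722
```

No contact yet after 29.4 mm of travel. I'm pressing on gently.

move_arm(series=[{"xyz": [0, 0, 0.004], "twist": [0, 0, 0], "jaw": 1}, {"xyz": [0, 0, 0.007], "twist": [0, 0, 0], "jaw": 1}, {"xyz": [0, 0, 0.007], "twist": [0, 0, 0], "jaw": 1}, {"xyz": [0, 0, 0.007], "twist": [0, 0, 0], "jaw": 1}])

```text
clock: 28.65
position: [0.5363, 0.374, 0.0896]
eef_rot: [3.141, 0.499, 1.897]
contact_force: [-8.4, 6.8, 18.7]
width: 0.0262
```

Run:
```python
from h import *
s=state();T=tool();print('F tool',(T[:3,:3].T@s['contact_force']).round(1),'travel mm',1e3*(np.array([.53148,.38733,.11585])-s['position'])@(-T[:3,2]))
```

```text
F tool [ -1.   -5.8 -20.8] travel mm 29.839461814489827
```

move_arm(series=[{"xyz": [0, 0, -0.007], "twist": [0, 0, 0], "jaw": 0.1}, {"xyz": [0, 0, -0.007], "twist": [0, 0, 0], "jaw": 0.1}, {"xyz": [0, 0, -0.007], "twist": [0, 0, 0], "jaw": 0.1}, {"xyz": [0, 0, -0.007], "twist": [0, 0, 0], "jaw": 0.1}, {"xyz": [0, 0, -0.15], "twist": [0, 0, 0], "jaw": 0.1}, {"xyz": [0, 0, -0.32], "twist": [0, 0, 0], "jaw": 0.1}, {"xyz": [0, 0, -0.32], "twist": [0, 0, 0], "jaw": 0.1}, {"xyz": [0, 0, -0.32], "twist": [0, 0, 0], "jaw": 0.1}, {"xyz": [0, 0, -0.32], "twist": [0, 0, 0], "jaw": 0.1}, {"xyz": [0, 0, -0.32], "twist": [0, 0, 0], "jaw": 0.1}])

```text
clock: 29.48
position: [0.5213, 0.4158, 0.1712]
eef_rot: [-3.138, 0.501, 1.899]
contact_force: [-0.1, -0.6, 0.5]
width: 0.0768
```

Run:
```python
from h import *
T,f,P,Q,C,u,v=look('w20');s=state(); print(s['position'].round(5),s['clock'],s['width'])
k=(np.hypot(Q[:,0]-.001,Q[:,1])<.0205)&(Q[:,2]>.03)&(Q[:,2]<.12);h=np.histogram(Q[k,2],np.arange(.04,.115,.002));print([(round(float(b)*1e3),int(n)) for n,b in zip(*h) if n])
y=(C[:,0]>C[:,2]+40)
t=k&~y&(np.hypot(Q[:,0]-.001,Q[:,1])<.007)&(Q[:,2]<np.percentile(Q[k,2],1)+.004);zt=np.median(Q[t,2]);print('tip z',zt,t.sum())
for e,n in ((.013,'sleeve top 13'),(.026,'flange top 26'),(.031,'washer top 31')):
    w=k&(abs(Q[:,2]-zt-e)<.0025);print(n,w.sum(),(np.median(Q[w,2])-zt)*1e3)
save(f['img'][60:360,170:470],'w20c.png')
g=grab_frame('side')
for n in ('flux','camera','tape'):
    for o in silhouettes(g,n)[:1]:
        q,_,_=cloud(g,c2w(g),o['mask']);print(n,o['at'],np.median(q,0).round(3))
```

```text
[0.52132 0.41555 0.17095] 29.5333 0.07661274224256348
[(66, 20), (68, 192), (70, 38), (72, 13), (74, 10), (76, 17), (78, 16), (80, 453), (82, 469), (84, 52), (86, 40), (88, 32), (90, 39), (92, 68), (94, 527), (96, 80), (98, 119), (100, 189), (102, 38), (104, 10), (106, 2), (112, 6)]
tip z 0.06885330371762227 242
sleeve top 13 941 13.163443871767406
flange top 26 665 26.14724362201157
washer top 31 332 31.40290791216088
flux [412.5, 288.8] [ 0.794 -0.06   0.051]
camera [396.1, 266.2] [0.793 0.083 0.02 ]
tape [351.2, 235.9] [0.706 0.286 0.012]
```

View pics/w20c.png

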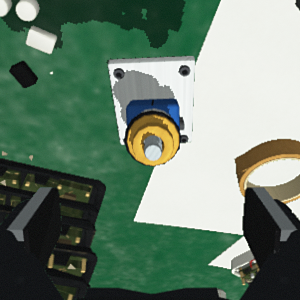

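The bushing sits at (153,137) with the bolt tip through it. All layer heights match the expected stack within 0.4 mm, the gripper is clear and the bystanders are unmoved.

```bash
python3 -c "from station import *; print(hand_in())"
```

```text
the job is handed in; nothing more can be done
None
```

The spacer, the black washer and the brass bushing (flange down) are threaded on the bolt in that order. Each was pushed home, with the final press reaching about 20 N, and then released. I handed the job in at about 29.6 s on the robot clock, with the gripper open and backed well off the stack.

**Stack heights:** measured from the bolt tip in the wrist camera's depth images, every layer agrees with the nominal stack to within 0.4 mm.

| Layer | Measured below tip (mm) | Expected (mm) |
|---|---|---|
| Spacer top | 38.0 | 38 |
| Washer top | 31.1 (31.4 in the last frame) | 31 |
| Flange top | 26.1 | 26 |
| Sleeve top | 13.2 | 13 |

**Bystanders:** in the last side-camera picture the flux bottle, the camera back and the tape roll were still where they were seen at the start.

**Checks that failed or disagreed:**
- The automatic bolt fit failed once the washer was on, so I used tool-frame depth planes for the later height checks.
- The bushing made contact about 1 mm later than predicted. The final layer heights show it seated.

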